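# Take the glue pot off its warmer and close it

### The arm

A 6-joint arm with a two-finger parallel gripper is mounted at the origin on the work surface. World frame = base frame: x ahead of the robot, y to its left, z up, the work surface at z = 0. Lengths are in m, angles in rad, forces in N, time in s.
With the tool pointing down it reaches from about 0.325 to 0.9 m from the base axis. Payload 6.1 kg.
Tool frame: the origin (TCP) lies at the very end of the fingers, on their centre line; the grasp point (between the pads) lies 19 mm behind it; z points along the fingers, y is the direction in which the jaws open and shut (so a half turn about z gives the same grasp; the last joint's range is limited). The gripper opens to 87 mm and grips with 3 to 60 N. Pads are 19 mm wide; open, the fingers measure 117 mm over their backs; the gripper's body (75 mm by 190 mm) begins 51 mm behind the grasp point.
Start: joints at [-0.126, 0.22, 1.526, -0, 1.395, -0.126], TCP at [0.625, -0, 0.184] pointing down, gripper open.
Joint ranges: [-2.98, 2.98], [-0.91, 2.08], [0.09, 2.57], [-1.24, 4.39], [0.2, 2.65], [-2.68, 2.68]. Speed limits (rad/s): [2.57, 2.57, 3.01, 3.14, 3.14, 3.14].

### API

Orientations are given as a unit quaternion [x, y, z, w].
In Python, from bench import arm gives the robot as it stands.
- The arm moves only by the tool send_rows, never from a script. Its argument "motion" is a list of rows, each a list of 2 entries, a list of its own where there are three numbers: the shift along the tool's x, y, z in m, then the turn, a rotation vector about the tool's x, y, z in degrees. In form: [[[dx, dy, dz], [rx, ry, rz]], ...]. A call has 1 to 12 rows; each row shifts and turns the pose as measured when the row begins, along the tool's axes as they then stand; what a row does not reach is not made up. A row lasts 1/12 s, in which the tool goes at most 41.7 mm and 7.16 degrees, less where a joint would pass 70% of its speed; a pose out of reach is approached as far as the arm can. A call with a gripper value outside its range is refused whole. "fingers" is the opening in per cent of the stroke, from 0 (shut) to 100 (fully open), set as the call begins (left out, the last holds). The fingers move at their own pace and stop on an object; "grip_force" is the grip in N (left out, the last holds). Time passes only in rows, so rows that do not move let the fingers close. It gives the time, the measured TCP pose, the force and the opening at its end, in the units of the state.
- arm.observe(): the state, without advancing time (a new reading comes with each control period).
- arm.read_camera(name): name is "scene" or "side" or "wrist"; returns a dict with "pixels" (384x512x3 uint8, red, green, blue), "fx", "fy", "cx", "cy" (pixels), "position" and "rotation" of the camera in the world. Camera axes: x right, y down, z forward; pixel columns grow to the right and rows downward; lengths in m; the calibration is good to about 2 mm. A picture is of the moment at which its call begins. There is no depth.
- arm.job_done(): hands the job in, once; it reports no verdict.
Trained networks look in the newest picture that a camera, given by its name, has taken for a name from the list of things; names that differ only in an ending like _2 or _b are one class to them, and where a whole thing is asked for, a point or a joint stands for the part that bears it (a point fixed in the world has none). Each returns a list of dicts, best first, with "p" (0 to 1); they miss things now and then, are a little off and sometimes report something else, mostly with a low value. They report only what shows in the picture. A call takes as long as a camera call. They do not tell look-alikes from the thing itself.
- arm.cut_out(target, camera): "pixels" (384x512 bool, what is visible of it) and "box" ([centre column, centre row, width, height] in pixels, round what is visible of it).
The state is a dict: "time": time; "joint_positions": joint angles; "qd": joint speeds; "effort": joint torques, N m; "ee_pos": TCP position; "eef_rot": TCP orientation; "force": force on the tool from outside, world axes, zero at the start; "wrist_torque": the same for the moment, N m; "width": finger opening in m.
Only numpy, scipy, OpenCV 4.12 (cv2) and the standard library are available. Lean on these libraries where they do the work, as an engineer would, in place of code of your own. Each camera call takes 0.05 s, during which the arm holds its last target. There are 200 camera calls.

### The job

Work at this guitar bench is over: lift the empty glue pot off its warmer, carry it upright and set it down gently with its whole foot on the round cork mat. Let go of it there, swing its bail handle down to one side out of the way, then put the red lid on the pot and press it down firmly until it is fully home, level on the rim. Do not shove or knock over the other things on the bench.

Things in the scene. Friction and masses are not known exactly. Their poses are not given: they have to be found in the camera images.
- warmer: fixed grey square electric warmer, 130 x 130 mm, 45 mm high; on it a round plate whose top is 50 mm above the bench, with a steel collar (inside radius 51, outside 57, top 62 mm above the bench) round it, in which the pot stands. Origin: centre of its underside, on the bench; z up. Its control knob and red lamp are on its -x face
- mat: fixed round cork mat on the bench, radius 80 mm, 6 mm thick. Origin: centre of its underside, on the bench; z up
- pot: loose round aluminium glue pot, empty and open, about 0.35 kg, outside radius 45, height 90, wall 4 (inside radius 41) mm. Origin: centre of its foot; z up to the mouth; the bail's pivots lie on its y axis at y = +-51 mm, 78 mm above the foot
- pot_rim (a point): centre of the pot's mouth, at rim height, 90 mm above the foot
- bail_grip (a point): middle of the bail's dark wooden grip: a round bar 16 mm in diameter and 54 mm long lying along the pot's y axis, 62 mm from the pivot line, joined to the pivots by 5 mm wire. Its z axis points away from the pivot line, its y axis along the bar
- bail (a joint): angle of the bail: 0 standing straight up over the mouth, positive leaning to the pot's +x, negative to its -x, stops at +-1.6 rad (lying level outside the rim). Light friction keeps it where it is left; the mouth is clear of it beyond about 1.1 rad either way
- lid: loose lid lying on the bench, knob up, 0.09 kg. Origin: centre of its underside; z up. White plug from z = 0 to 12 mm, radius 38.5 tapering to 35 mm at the bottom (fits inside the pot); red flange of radius 47 from z = 12 to 18 mm; round wooden knob of radius 11 from z = 18 to 48 mm. Under the flange a blue seal ring, radius 45.5, its lower face at z = 7 mm until pressed home
- lid_flange (a point): centre of the flange's underside, 12 mm above the lid's origin; at rim height when the lid is fully home
- lid_seal (a joint): how far the stiff seal ring has been pushed up into the lid: 0 not yet pressed (the flange then stands 5 mm above the rim), 0.005 m fully home. It takes about 8 N of pressing and stays where it is pushed
- tape: loose stack of yellow tape rolls, radius 50, height 192 mm, upright. Origin: centre of its underside
- bottle_w: loose white nozzle bottle, radius 31, height 170 mm, upright. Origin: centre of its underside
- bottle_a: loose tan nozzle bottle, radius 29, height 160 mm, upright. Origin: centre of its underside
- brush_cup: loose white cup of brushes, radius 38, height with the brushes 142 mm, upright. Origin: centre of its underside
- sand_block: loose wooden sanding block, 34 (x) x 70 (y) x 62 mm high. Origin: centre of its underside
- neck_block: loose red-brown wood block, 45 (x) x 100 (y) x 40 mm high. Origin: centre of its underside
- jar: loose amber jar with a steel cap, radius 27, height 85 mm, upright. Origin: centre of its underside
Mind the look-alikes: they are no part of the job. What is meant by the lid is not purple, and is the smaller of those in its own colour.

How it is judged:
By the outcome, as a careful person would: the job done as asked, in the order asked, and still so for the second after the job is handed in, with the robot touching nothing.
It also fails if it takes over 72 s, if anything falls off the work surface, if the arm or the gripper's body presses on something with over 40 N, if the wrist force passes 120 N, or if a joint passes its speed limit or range.

## Working session

There is one attempt and no reset: what is moved stays moved. The work goes in short steps, Python scripts to look and compute and a tool call to move; the robot and the scene stay as the last step left them, time stands still between calls to the robot, and variables do not carry over. Pictures are saved under pics/ and viewed, about 8 in all and at most 12, crops included, and the job is handed in when it is done.

Besides the shell and the picture viewer there is one more tool, called after "Request:" as name(argument=value, ...), one argument or row to a line, values as JSON. send_rows: Moves the arm, as the interface text tells. Its arguments: {"type":"object","properties":{"motion":{"type":"array","items":{"type":"array"}},"fingers":{"type":"number"},"grip_force":{"type":"number"}},"required":["motion"]}

```bash
mkdir -p pics; ls
python3 - <<'E'
from bench import arm
import cv2, numpy as np
s=arm.observe();print({k:np.round(v,3).tolist() for k,v in s.items()})
for c in ["scene","side"]:
    r=arm.read_camera(c)
    print(c,r["fx"],r["cx"],r["cy"],np.round(r["position"],3),np.round(r["rotation"],3).tolist())
    cv2.imwrite(f"pics/{c}0.png",cv2.resize(r["pixels"][:,:,::-1],(800,600)))
    for n in ["warmer","mat","pot","bail_grip","lid","tape","bottle_w","bottle_a","brush_cup","sand_block","neck_block","jar"]:
        print(n,[(round(float(d["p"]),2),np.round(d["box"]).astype(int).tolist()) for d in arm.cut_out(n,c)])
E
```

```text
pics
{'time': 0.0, 'joint_positions': [-0.126, 0.221, 1.528, 0.0, 1.395, -0.126], 'qd': [0.0, -0.001, 0.0, 0.001, -0.0, 0.0], 'effort': [-0.0, -49.461, -38.738, 0.07, 0.057, -0.0], 'ee_pos': [0.624, 0.0, 0.183], 'eef_rot': [0.707, 0.707, -0.001, -0.001], 'force': [-0.754, -0.867, -0.678], 'wrist_torque': [-0.019, 0.025, -0.014], 'width': 0.087}
scene 452.1449215578807 260.59489692331806 185.6424440446426 [1.447 0.047 1.071] [0.641, 0.664, -0.273, -0.269]
warmer [(0.92, [339, 228, 52, 43])]
mat [(0.92, [182, 210, 49, 35])]
pot [(0.89, [345, 209, 40, 43]), (0.34, [244, 233, 34, 66])]
bail_grip [(0.64, [345, 196, 28, 13])]
lid [(0.96, [206, 169, 30, 18]), (0.9, [317, 178, 41, 30]), (0.72, [270, 214, 10, 24])]
tape [(0.67, [243, 233, 30, 65]), (0.62, [272, 216, 14, 23])]
bottle_w [(0.85, [318, 272, 21, 46]), (0.8, [166, 267, 25, 38]), (0.7, [264, 278, 21, 33])]
bottle_a [(0.85, [318, 272, 21, 46]), (0.8, [166, 267, 25, 38]), (0.7, [264, 278, 21, 33])]
brush_cup [(0.74, [264, 277, 21, 35]), (0.72, [317, 270, 22, 46]), (0.21, [164, 268, 32, 38])]
sand_block [(0.67, [408, 188, 21, 21]), (0.
[... 167 characters left out ...]
92.72406971099994 [ 0.091 -0.938  1.111] [0.892, -0.202, 0.09, -0.395]
warmer [(0.54, [225, 154, 32, 45])]
mat [(0.57, [272, 286, 56, 47])]
pot [(0.87, [224, 156, 24, 46]), (0.3, [316, 342, 33, 54])]
bail_grip [(0.73, [226, 182, 52, 32]), (0.47, [225, 145, 19, 21])]
lid [(0.89, [241, 226, 26, 26]), (0.8, [178, 207, 38, 28]), (0.69, [204, 291, 33, 30])]
tape [(0.92, [284, 204, 30, 61])]
bottle_w [(0.94, [348, 242, 22, 35]), (0.77, [283, 160, 15, 22])]
bottle_a [(0.94, [348, 242, 22, 35]), (0.77, [283, 160, 15, 22])]
brush_cup [(0.58, [314, 344, 31, 56])]
sand_block [(0.63, [164, 153, 17, 26]), (0.44, [271, 283, 57, 47])]
neck_block [(0.61, [208, 235, 23, 34])]
jar [(0.86, [308, 193, 14, 25])]
```

View pics/scene0.png

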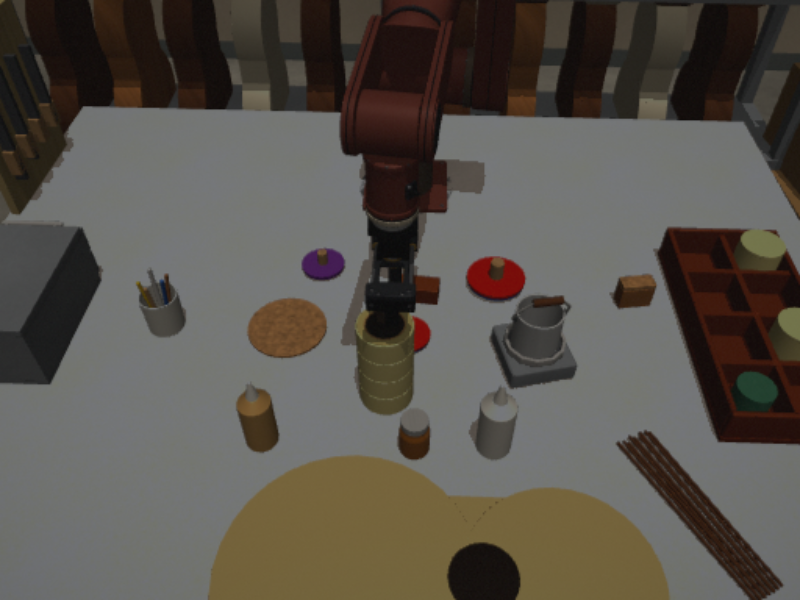

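View pics/side0.png

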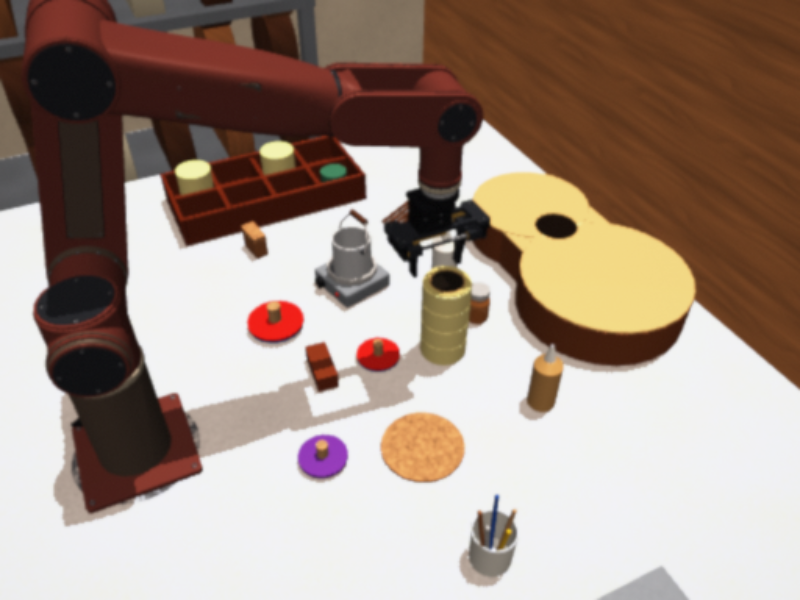

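```bash
cat > h.py <<'E'
from bench import arm
import cv2, numpy as np
from scipy.spatial.transform import Rotation as R
from scipy.optimize import least_squares
def proj(r,P):
    M=R.from_quat(r["rotation"]).as_matrix() if len(r["rotation"])==4 else np.array(r["rotation"])
    q=(np.atleast_2d(P)-r["position"])@M
    return np.c_[q[:,0]/q[:,2]*r["fx"]+r["cx"], q[:,1]/q[:,2]*r["fy"]+r["cy"]]
def ray(r,uv,z):
    M=R.from_quat(r["rotation"]).as_matrix()
    d=M@np.array([(uv[0]-r["cx"])/r["fx"],(uv[1]-r["cy"])/r["fy"],1])
    p=np.array(r["position"]); return p+d*(z-p[2])/d[2]
def cyl(x,y,rad,z0,z1,n=60):
    t=np.linspace(0,2*np.pi,n)
    return np.vstack([np.c_[x+rad*np.cos(t),y+rad*np.sin(t),0*t+z] for z in (z0,z1)])
def box(p): 
    a,b=p.min(0),p.max(0); return np.r_[(a+b)/2,b-a]
def fit(obs,rad,z0,z1,x0):
    """obs: list of (cam, box)"""
    f=lambda q: np.concatenate([(box(proj(r,cyl(q[0],q[1],rad,z0,z1)))-b)[:2] for r,b in obs])
    s=least_squares(f,x0); return s.x,s.fun
E
python3 - <<'E'
from h import *
cs={c:arm.read_camera(c) for c in("scene","side")}
for c in cs: print(c,[ (n,round(float(d["p"]),2),np.round(d["box"],1).tolist()) for n in("lid","pot","bail_grip","mat") for d in arm.cut_out(n,c)])
B=dict(mat=(.08,0,.006,[182,210,49,35],[272,286,56,47]),
 lid=(.047,.012,.018,None,[241,226,26,26]),
 tape=(.05,0,.192,[244,233,34,66],[284,204,30,61]),
 bw=(.031,0,.17,[318,272,21,46],None), ba=(.029,0,.16,[166,267,25,38],[348,242,22,35]),
 cup=(.038,0,.142,None,[314,344,31,56]), jar=(.027,0,.085,[264,278,21,33],[308,193,14,25]),
 warmer=(.065,0,.045,[341,224,52,43],[225,177,46,30]))
for n,(rad,a,b,s,d) in B.items():
    o=[(cs[k],np.array(v,float)) for k,v in(("scene",s),("side",d)) if v]
    x,f=fit(o,rad,a,b,[.6,0]); print(n,x.round(3),f.round(1))
for n,uv in(("big",(178,207)),("purple",(206,291)),("neck",(206,235)),("sand",(163,153))): print(n,ray(cs["side"],uv,.02).round(3))
crop=lambda c,x,y,w,h:cv2.resize(cs[c]["pixels"][y:y+h,x:x+w,::-1],(400,400),interpolation=cv2.INTER_CUBIC)
cv2.imwrite("pics/pot1.png",np.hstack([crop("scene",305,175,80,80),crop("side",185,120,80,80)]))
E
```

```text
scene [('lid', 0.87, [205.1, 169.3, 29.0, 19.5]), ('lid', 0.84, [316.6, 176.6, 40.3, 29.9]), ('lid', 0.44, [270.9, 214.4, 14.4, 22.7]), ('lid', 0.39, [274.8, 184.7, 20.3, 19.6]), ('pot', 0.57, [344.8, 208.8, 40.9, 42.5]), ('pot', 0.23, [352.0, 191.3, 23.4, 6.8]), ('bail_grip', 0.5, [348.6, 195.9, 34.4, 17.1]), ('mat', 0.76, [184.1, 209.6, 48.2, 33.7])]
side [('lid', 0.98, [206.8, 291.6, 33.3, 27.5]), ('lid', 0.87, [176.8, 204.8, 39.1, 25.7]), ('lid', 0.86, [242.4, 227.3, 32.5, 25.7]), ('lid', 0.25, [224.1, 156.6, 23.6, 44.8]), ('pot', 0.59, [223.8, 156.4, 27.0, 45.1]), ('bail_grip', 0.27, [223.9, 156.1, 24.7, 45.7]), ('bail_grip', 0.22, [348.0, 241.4, 26.3, 39.1]), ('mat', 0.66, [270.9, 285.0, 54.7, 47.3])]
mat [ 0.492 -0.226] [ 0.1  0.2 -0.1  0.2]
lid [0.505 0.022] [-0.  0.]
tape [ 0.648 -0.017] [ 0.1 -3.2  2.6 -2. ]
bw [0.772 0.178] [0. 0.]
ba [ 0.756 -0.221] [-1.7 -3.7  1.9 -4.7]
cup [ 0.478 -0.473] [0. 0.]
jar [0.766 0.04 ] [-0.   0.5 -0.5  0.4]
warmer [0.551 0.267] [-0.   0.6 -0.5  0.3]
big [0.345 0.192 0.02 ]
purple [ 0.306 -0.174  0.02 ]
neck [0.385 0.029 0.02 ]
sand [0.39  0.508 0.02 ]
```

View pics/pot1.png

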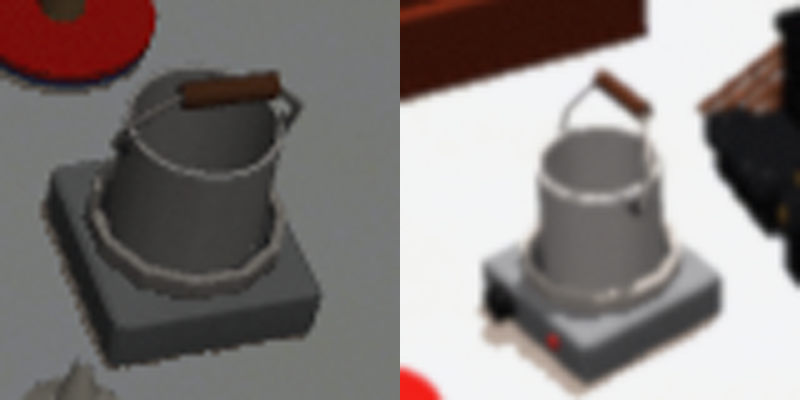

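Run:
```python
from h import *
cs={c:arm.read_camera(c) for c in("scene","side")}
S=lambda x,y:((x+.5)/5-.5+305,(y+.5)/5-.5+175)
D=lambda x,y:((x-400+.5)/5-.5+185,(y+.5)/5-.5+120)
def tri(a,b):
    f=lambda p:np.concatenate([proj(cs["scene"],p)[0]-a,proj(cs["side"],p)[0]-b])
    s=least_squares(f,[.55,.27,.2]); return s.x,s.fun.round(1)
A,fa=tri(S(183,97),D(645,107)); B,fb=tri(S(277,86),D(600,78)); print(A.round(3),fa,B.round(3),fb,np.linalg.norm(A-B))
print(((A+B)/2).round(4), np.degrees(np.arctan2(*(B-A)[1::-1])))
o=[(cs["scene"],np.r_[(np.array(S(125,70))+S(283,178))/2,np.array(S(283,178))-S(125,70)]),
   (cs["side"],np.r_[(np.array(D(538,128))+D(662,200))/2,np.array(D(662,200))-D(538,128)])]
print("rim",fit(o,.045,.14,.14,[.55,.27]),[box(proj(c,cyl(.55,.27,.045,.14,.14)))[2:] for c,_ in o],[b[2:] for _,b in o])
for c,b in o: print(box(proj(c,cyl(.55,.27,.045,.14,.14))),b)
```

```text
[0.583 0.245 0.187] [ 0.3 -0.3  0.4  0.4] [0.57  0.297 0.184] [-0.  0. -0. -0.] 0.05411290279476292
[0.5765 0.271  0.1856] 103.79171704411343
rim (array([0.55550242, 0.26403999]), array([-0.22071076, -0.53621218,  0.33310647, -0.77055303])) [array([31.82671924, 22.87691098]), array([25.68285848, 15.50285533])] [array([31.6, 21.6]), array([24.8, 14.4])]
[347.08590064 197.51896833  31.82671924  22.87691098] [345.4 199.4  31.6  21.6]
[222.82470618 151.1083278   25.68285848  15.50285533] [224.6 152.4  24.8  14.4]
```

Request:
send_rows(
  motion=[
    [[0,0,-0.025],[0,0,0]],
    [[0,0,-0.025],[0,0,0]],
    [[0,0,-0.025],[0,0,0]],
    [[0,0,-0.025],[0,0,0]],
    [[0.034,-0.006,0],[0,0,0]],
    [[0.034,-0.006,0],[0,0,0]],
    [[0.034,-0.006,0],[0,0,0]],
    [[0.034,-0.006,0],[0,0,0]],
    [[0.034,-0.006,0],[0,0,0]],
    [[0.034,-0.006,0],[0,0,0]],
    [[0.034,-0.006,0],[0,0,0]],
    [[0.034,-0.006,0],[0,0,0]],
  ],
  fingers=100,
  grip_force=25,
)

```text
time: 2.9
ee_pos: [0.5779, 0.2747, 0.2888]
eef_rot: [0.712, 0.702, 0.0, 0.001]
force: [0.4, -0.2, 0.1]
width: 0.0868
```

```bash
cat >> h.py <<'E'
def tgt(pos,yaw):
    """jaw axis yaw (deg), tool down; prints shift in tool axes and rotvec"""
    s=arm.observe(); M=R.from_quat(s["eef_rot"]).as_matrix()
    a=np.radians(yaw); y=np.array([np.cos(a),np.sin(a),0]); z=np.array([0,0,-1.]); T=np.c_[np.cross(y,z),y,z]
    if T[:,0]@M[:,0]<0: T[:,:2]*=-1
    d=M.T@(np.array(pos)-s["ee_pos"]); rv=R.from_matrix(M.T@T).as_rotvec(degrees=True)
    print("t",round(s["time"],2),"pos",np.round(s["ee_pos"],4),"shift",d.round(4),"turn",rv.round(2),"F",np.round(s["force"],1),"w",round(s["width"],4))
E
python3 - <<'E'
from h import *
tgt([.5765,.271,.167],14)
cs={c:arm.read_camera(c) for c in("wrist","scene","side")}
w=cs["wrist"];print(w["fx"],np.round(w["position"],3),R.from_quat(w["rotation"]).as_matrix().round(2).tolist())
for c in cs:
  for n in("lid","pot","bail_grip","tape"): print(c,n,[(round(float(d["p"]),2),np.round(d["box"],1).tolist()) for d in arm.cut_out(n,c)])
print("tape side",fit([(cs["side"],np.array([284,204,30,61.]))],.05,0,.192,[.65,0]))
P=lambda c:cv2.resize(cs[c]["pixels"][:,:,::-1],(400,300))
cr=lambda c,x,y,w,h:cv2.resize(cs[c]["pixels"][y:y+h,x:x+w,::-1],(400,300),interpolation=cv2.INTER_CUBIC)
cv2.imwrite("pics/m2.png",np.vstack([np.hstack([P("wrist"),P("scene")]),np.hstack([cr("scene",220,165,100,75),cr("side",200,190,100,75)])]))
E
```

```text
t 2.9 pos [0.5779 0.2747 0.2888] shift [-0.0036 -0.0015  0.1218] turn [  0.07   0.06 -14.82] F [ 0.4 -0.2  0.1] w 0.0868
284.8363866965433 [0.579 0.359 0.49 ] [[1.0, -0.01, -0.0], [-0.01, -0.95, -0.3], [0.0, 0.3, -0.95]]
wrist lid [(0.96, [125.6, 195.2, 78.8, 66.5]), (0.61, [224.0, 283.4, 39.8, 41.2])]
wrist pot [(0.86, [241.6, 175.6, 72.4, 83.5])]
wrist bail_grip [(0.81, [249.9, 176.0, 38.7, 82.0])]
wrist tape [(0.67, [299.9, 308.9, 52.2, 28.5])]
scene lid [(0.7, [317.5, 177.1, 38.4, 29.9]), (0.61, [272.4, 215.2, 11.5, 21.5])]
scene pot [(0.66, [345.8, 208.2, 38.8, 47.5])]
scene bail_grip [(0.57, [348.7, 191.7, 24.2, 8.8])]
scene tape [(0.85, [244.1, 229.1, 35.6, 69.1])]
side lid [(0.93, [243.1, 225.1, 31.1, 24.1]), (0.72, [208.3, 292.9, 34.8, 28.1]), (0.67, [176.1, 203.4, 37.5, 25.9])]
side pot [(0.88, [225.1, 156.1, 24.8, 43.1]), (0.53, [347.6, 241.5, 23.3, 38.3]), (0.16, [308.5, 194.6, 13.8, 27.4])]
side bail_grip [(0.73, [307.9, 193.8, 13.7, 27.1]), (0.7, [314.9, 340.5, 31.5, 49.7]), (0.61, [228.2, 143.8, 13.9, 17.9])]
side tape [(0.66, [285.1, 202.3, 35.1, 65.7])]
tape side (array([ 0.63575468, -0.02158301]), array([5.68434189e-14, 4.54747351e-13]))
```

View pics/m2.png

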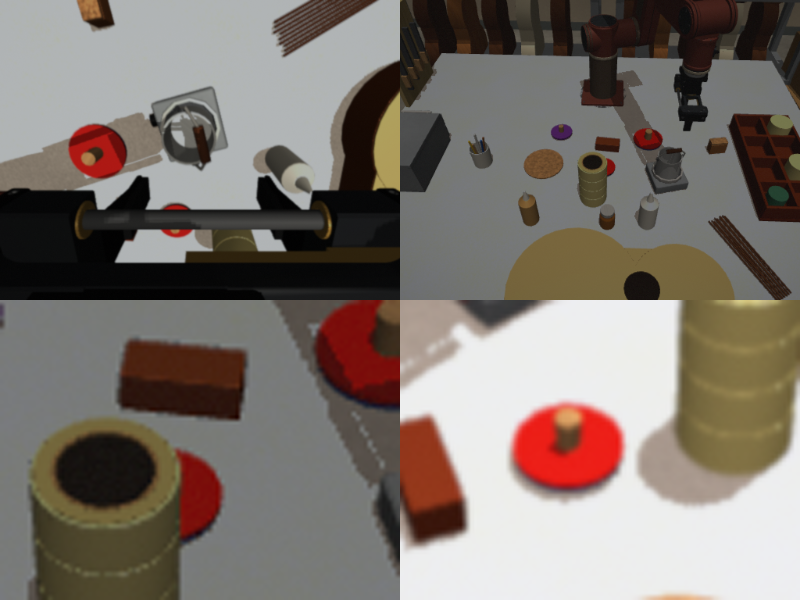

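Run:
```python
from h import *
r=arm.read_camera("wrist")
print(proj(r,np.array([[.57,.297,.184],[.583,.245,.187],[.5555,.264,.14]])),"seen (252,162),(264,209)")
d=arm.cut_out("bail_grip","wrist")
im=r["pixels"];hsv=cv2.cvtColor(im,cv2.COLOR_RGB2HSV)
m=((hsv[...,1]>110)&((hsv[...,0]<15)|(hsv[...,0]>170)));m[:150]=0;m[215:]=0;m[:,:235]=0;m[:,280:]=0
v,u=np.nonzero(m);print(cv2.minAreaRect(np.c_[u,v].astype(np.float32)),len(u))
```

```text
[[251.56849693 158.58615389]
 [264.09868853 204.35792011]
 [241.68883225 177.7413345 ]] seen (252,162),(264,209)
((257.95220947265625, 184.12640380859375), (47.895076751708984, 12.742039680480957), 77.00537872314453) 562
```

Request:
send_rows(
  motion=[
    [[0,0,0],[0,0,-5]],
    [[0,0,0],[0,0,-5]],
    [[0,0,0],[0,0,-5]],
    [[-0.005,-0.003,0],[0,0,0]],
    [[0,0,0.02],[0,0,0]],
    [[0,0,0.02],[0,0,0]],
    [[0,0,0.02],[0,0,0]],
    [[0,0,0.02],[0,0,0]],
  ],
)

```text
time: 4.42
ee_pos: [0.5806, 0.267, 0.2138]
eef_rot: [0.614, 0.789, 0.005, 0.005]
force: [-0.5, -0.3, -0.7]
width: 0.087
```

Run:
```python
from h import *
tgt([.5765,.269,.166],14)
```

```text
t 4.42 pos [0.5806 0.267  0.2138] shift [ 0.003  -0.0041  0.0477] turn [0.79 0.05 0.22] F [-0.5 -0.3 -0.7] w 0.087
```

Close around the bar, then check the grip before lifting.

Request:
send_rows(
  motion=[
    [[0.003,-0.004,0.012],[0.8,0,0]],
    [[0,0,0.012],[0,0,0]],
    [[0,0,0.012],[0,0,0]],
    [[0,0,0.011],[0,0,0]],
    [[0,0,0],[0,0,0]],
  ],
)

```text
time: 4.83
ee_pos: [0.573, 0.2674, 0.1591]
eef_rot: [0.617, 0.787, -0.004, -0.002]
force: [-0.3, 0.3, -1.0]
width: 0.0871
```

Request:
send_rows(
  motion=[
    [[0,0,0],[0,0,0]],
    [[0,0,0],[0,0,0]],
    [[0,0,0],[0,0,0]],
    [[0,0,0],[0,0,0]],
    [[0,0,0],[0,0,0]],
    [[0,0,0],[0,0,0]],
    [[0,0,0],[0,0,0]],
    [[0,0,0],[0,0,0]],
    [[0,0,0],[0,0,0]],
  ],
  fingers=0,
  grip_force=25,
)

```text
time: 5.58
ee_pos: [0.5759, 0.2683, 0.1639]
eef_rot: [0.617, 0.787, -0.001, 0.0]
force: [-0.0, -0.2, 0.0]
width: 0.035
```

Request:
send_rows(
  motion=[
    [[0,0,0],[0,0,0]],
    [[0,0,0],[0,0,0]],
    [[0,0,0],[0,0,0]],
    [[0,0,0],[0,0,0]],
    [[0,0,0],[0,0,0]],
    [[0,0,0],[0,0,0]],
  ],
)

```text
time: 6.08
ee_pos: [0.5758, 0.2682, 0.1638]
eef_rot: [0.617, 0.787, -0.001, 0.0]
force: [0.1, 0.8, 1.0]
width: 0.0012
```

Request:
send_rows(
  motion=[
    [[0,0,-0.004],[0,0,0]],
    [[0,0,-0.006],[0,0,0]],
    [[0,0,-0.008],[0,0,0]],
    [[0,0,-0.008],[0,0,0]],
    [[0,0,-0.01],[0,0,0]],
    [[0,0,0],[0,0,0]],
  ],
)

```text
time: 6.58
ee_pos: [0.5759, 0.2683, 0.204]
eef_rot: [0.617, 0.787, -0.001, 0.0]
force: [-0.1, 0.3, 1.1]
width: 0.0001
```

Run:
```python
from h import *
tgt([.57,.27,.35],14)
cs={c:arm.read_camera(c) for c in("wrist","scene","side")}
cr=lambda c,x,y,w,h:cv2.resize(cs[c]["pixels"][y:y+h,x:x+w,::-1],(400,400),interpolation=cv2.INTER_CUBIC)
cv2.imwrite("pics/g3.png",np.hstack([cr("scene",295,145,100,100),cr("side",175,100,100,100)]))
```

```text
t 6.58 pos [0.5759 0.2683 0.204 ] shift [ 0.0028 -0.0054 -0.146 ] turn [-0.03  0.07 -0.25] F [-0.1  0.3  1.1] w 0.0001
```

View pics/g3.png

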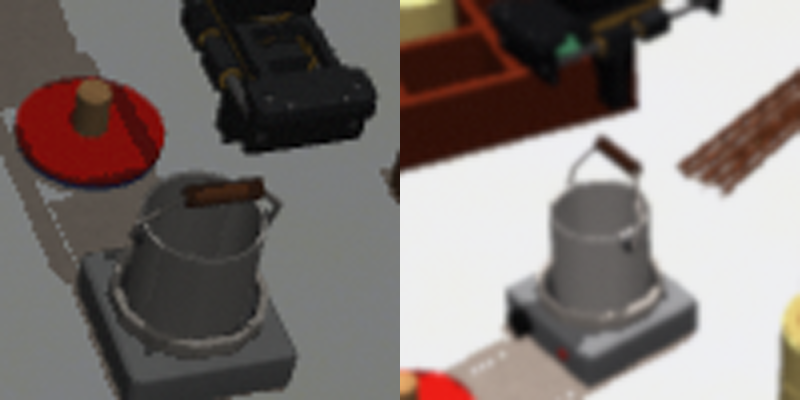

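Run:
```python
from h import *
cs={c:arm.read_camera(c) for c in("wrist","scene","side")}
s=arm.observe();p=np.array(s["ee_pos"]);q=R.from_quat(s["eef_rot"]).as_matrix()
print(s["joint_positions"])
for c in cs:
  print(c,np.round(cs[c]["position"],3),proj(cs[c],np.array([p,p-.019*q[:,2],p-.07*q[:,2],[.5765,.27,.186]])).round(1).tolist())
  print({n:[(round(float(d["p"]),2),np.round(d["box"],1).tolist()) for d in arm.cut_out(n,c)] for n in("bail_grip","pot")})
x,y,w,h=175,60,100,100
cr=lambda c,x,y,w,h:cv2.resize(cs[c]["pixels"][y:y+h,x:x+w,::-1],(400,400),interpolation=cv2.INTER_CUBIC)
cv2.imwrite("pics/g4.png",np.hstack([cr("scene",305,95,110,110),cv2.resize(cs["wrist"]["pixels"][:,:,::-1],(400,400))]))
```

```text
[ 3.12711210e-01  2.36520262e-01  1.47801461e+00 -1.24221487e-03
  1.43373491e+00  7.28987402e-02]
wrist [0.555 0.35  0.401] [[259.0, 216.1], [259.0, 226.6], [258.9, 266.9], [262.9, 207.8]]
{'bail_grip': [(0.67, [255.9, 183.3, 35.9, 107.6])], 'pot': []}
scene [1.447 0.047 1.071] [[350.2, 188.5], [351.2, 183.5], [354.2, 169.7], [350.4, 192.6]]
{'bail_grip': [(0.46, [348.4, 192.6, 17.9, 10.6])], 'pot': [(0.71, [102.4, 196.2, 31.0, 40.4])]}
side [ 0.091 -0.938  1.111] [[228.8, 135.6], [228.6, 131.0], [228.1, 118.2], [229.3, 138.3]]
{'bail_grip': [(0.58, [229.1, 144.4, 14.9, 25.6])], 'pot': [(0.7, [225.7, 155.8, 28.0, 43.5])]}
```

View pics/g4.png

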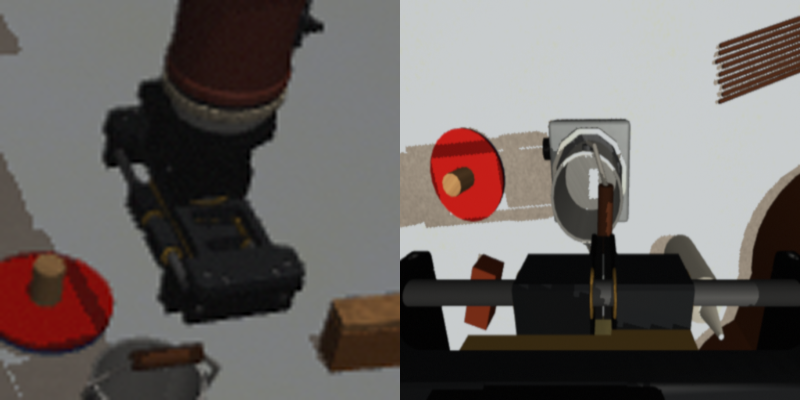

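Run:
```python
from h import *
cs={c:arm.read_camera(c) for c in("wrist","side")}
p=np.array(arm.observe()["ee_pos"])
def cr(c,x,y,w):
    k=400/w; im=cv2.resize(cs[c]["pixels"][y:y+w,x:x+w,::-1],(400,400),interpolation=cv2.INTER_CUBIC).copy()
    for i,dz in enumerate((0,.02,.04)):
        u,v=proj(cs[c],p+[0,0,dz])[0]; q=(int((u+.5-x)*k),int((v+.5-y)*k)); cv2.circle(im,q,4,((0,255,0),(255,255,0),(255,0,255))[i],1)
    return im
cv2.imwrite("pics/g5.png",np.hstack([cr("wrist",210,150,100),cr("side",204,96,50)]))
```

```text
(no output)
```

View pics/g5.png

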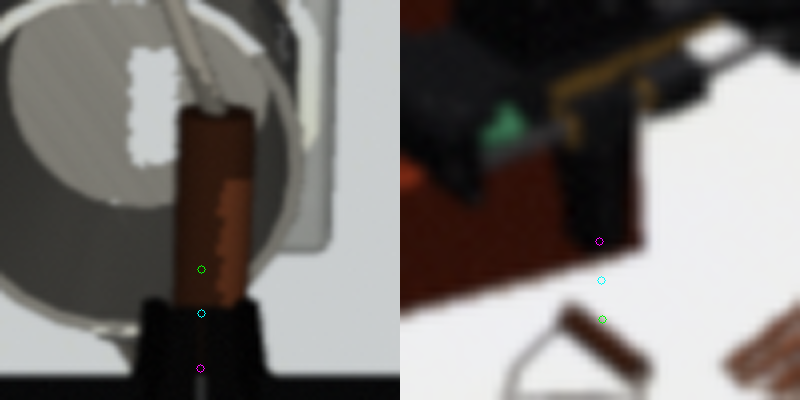

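Side view: visible fingertip (pixel ≈ 229,126) sits about 33 mm above the reported TCP; the wrist view agrees, so the closing happened above the bar. I'll go 33 mm lower.

Request:
send_rows(
  motion=[
    [[0,0,0],[0,0,0]],
    [[0,0,0],[0,0,0]],
    [[0,0,0],[0,0,0]],
    [[0,0,0],[0,0,0]],
    [[0,0,0],[0,0,0]],
    [[0,0,0],[0,0,0]],
    [[0,0,0],[0,0,0]],
    [[0,0,0],[0,0,0]],
    [[0,0,0],[0,0,0]],
    [[0,0,0],[0,0,0]],
    [[0,0,0],[0,0,0]],
    [[0,0,0],[0,0,0]],
  ],
  fingers=100,
)

```text
time: 8.28
ee_pos: [0.5744, 0.2678, 0.2002]
eef_rot: [0.617, 0.787, -0.003, -0.001]
force: [-0.1, -0.6, -0.3]
width: 0.0726
```

Request:
send_rows(
  motion=[
    [[0,0,0],[0,0,0]],
    [[0,0,0.01],[0,0,0]],
    [[0,0,0.01],[0,0,0]],
    [[0,0,0.01],[0,0,0]],
    [[0,0,0.01],[0,0,0]],
    [[0,0,0.01],[0,0,0]],
    [[0,0,0.01],[0,0,0]],
    [[0,0,0.01],[0,0,0]],
    [[0,0,0],[0,0,0]],
  ],
)

```text
time: 9.03
ee_pos: [0.5723, 0.267, 0.1204]
eef_rot: [0.617, 0.787, -0.004, -0.002]
force: [-0.1, -0.7, -0.3]
width: 0.087
```

Request:
send_rows(
  motion=[
    [[0,0,0],[0,0,0]],
    [[0,0,0],[0,0,0]],
    [[0,0,0],[0,0,0]],
    [[0,0,0],[0,0,0]],
    [[0,0,0],[0,0,0]],
    [[0,0,0],[0,0,0]],
    [[0,0,0],[0,0,0]],
    [[0,0,0],[0,0,0]],
    [[0,0,0],[0,0,0]],
    [[0,0,0],[0,0,0]],
    [[0,0,0],[0,0,0]],
    [[0,0,0],[0,0,0]],
  ],
  fingers=0,
)

```text
time: 10.03
ee_pos: [0.5742, 0.2677, 0.1229]
eef_rot: [0.617, 0.787, -0.002, -0.001]
force: [-0.1, 0.8, 1.2]
width: 0.0152
```

Request:
send_rows(
  motion=[
    [[0,0,0],[0,0,0]],
    [[0,0,0],[0,0,0]],
    [[0,0,0],[0,0,0]],
    [[0,0,-0.006],[0,0,0]],
    [[0,0,-0.008],[0,0,0]],
    [[0,0,-0.008],[0,0,0]],
    [[0,0,-0.008],[0,0,0]],
    [[0,0,-0.008],[0,0,0]],
    [[0,0,0],[0,0,0]],
  ],
)

```text
time: 10.78
ee_pos: [0.5719, 0.267, 0.1612]
eef_rot: [0.617, 0.787, -0.005, -0.003]
force: [1.5, 0.4, -4.0]
width: 0.0144
```

Run:
```python
from h import *
tgt([.49,-.2,.3],14)
cs={c:arm.read_camera(c) for c in("wrist","scene","side")}
cr=lambda c,x,y,w:cv2.resize(cs[c]["pixels"][y:y+w,x:x+w,::-1],(400,400),interpolation=cv2.INTER_CUBIC)
cv2.imwrite("pics/g6.png",np.hstack([cr("scene",295,145,100),cr("side",185,100,80)]))
```

```text
t 10.78 pos [0.5719 0.267  0.1612] shift [-0.4344 -0.1921 -0.1357] turn [-0.65  0.12 -0.25] F [ 1.5  0.4 -4. ] w 0.0144
```

View pics/g6.png

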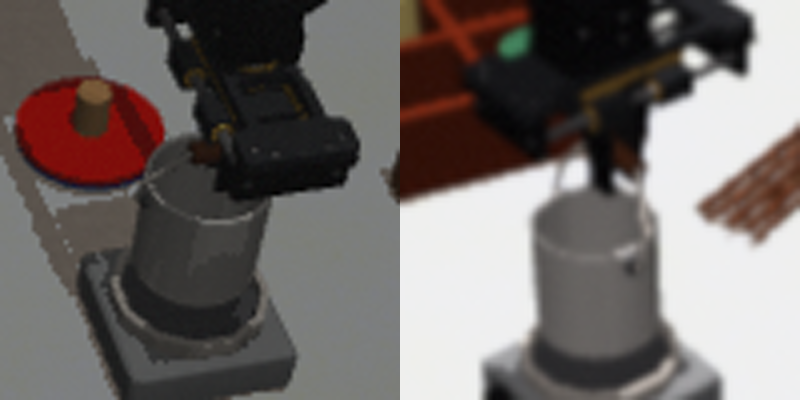

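Request:
send_rows(
  motion=[
    [[0,0,-0.01],[0.6,0,0]],
    [[0,0,-0.016],[0,0,0]],
    [[0,0,-0.018],[0,0,0]],
    [[0,0,-0.018],[0,0,0]],
    [[0,0,-0.018],[0,0,0]],
    [[0,0,-0.018],[0,0,0]],
    [[0,0,-0.018],[0,0,0]],
    [[0,0,-0.016],[0,0,0]],
    [[-0.005,-0.002,-0.006],[0,0,0]],
    [[-0.01,-0.0038,0],[0,0,0]],
    [[-0.015,-0.0058,0],[0,0,0]],
    [[-0.02,-0.0077,0],[0,0,0]],
  ],
)

```text
time: 11.93
ee_pos: [0.5619, 0.213, 0.2909]
eef_rot: [0.615, 0.788, -0.018, -0.013]
force: [-0.5, -0.2, -4.1]
width: 0.0145
```

Request:
send_rows(
  motion=[
    [[-0.024,-0.009,0],[0,0,0]],
    [[-0.024,-0.009,0],[0,0,0]],
    [[-0.024,-0.009,0],[0,0,0]],
    [[-0.024,-0.009,0],[0,0,0]],
    [[-0.024,-0.009,0],[0,0,0]],
    [[-0.024,-0.009,0],[0,0,0]],
    [[-0.024,-0.009,0],[0,0,0]],
    [[-0.024,-0.009,0],[0,0,0]],
    [[-0.024,-0.009,0],[0,0,0]],
    [[-0.024,-0.009,0],[0,0,0]],
    [[-0.024,-0.009,0],[0,0,0]],
    [[-0.024,-0.009,0],[0,0,0]],
  ],
)

```text
time: 12.93
ee_pos: [0.5055, -0.1207, 0.2758]
eef_rot: [0.617, 0.786, -0.029, -0.024]
force: [-0.4, -1.0, -3.7]
width: 0.0146
```

Run:
```python
from h import *
tgt([.511,-.222,.29],14)
```

```text
t 12.93 pos [ 0.5055 -0.1207  0.2758] shift [-0.0997 -0.0197 -0.013 ] turn [-4.29 -0.15 -0.28] F [-0.4 -1.  -3.7] w 0.0146
```

Request:
send_rows(
  motion=[
    [[-0.02,-0.004,0],[-1,0,0]],
    [[-0.018,-0.004,0],[-1,0,0]],
    [[-0.016,-0.003,0],[-1,0,0]],
    [[-0.014,-0.003,0],[-1,0,0]],
    [[-0.01,-0.002,0],[0,0,0]],
    [[-0.008,-0.001,0],[0,0,0]],
    [[-0.004,0,0],[0,0,0]],
    [[0,0,0],[0,0,0]],
    [[0,0,0],[0,0,0]],
    [[0,0,0],[0,0,0]],
  ],
)

```text
time: 13.77
ee_pos: [0.4948, -0.2259, 0.2629]
eef_rot: [0.623, 0.782, -0.005, -0.012]
force: [0.1, -0.5, -3.6]
width: 0.0145
```

Run:
```python
from h import *
tgt([.511,-.222,.2],14)
cs={c:arm.read_camera(c) for c in("wrist","scene","side")}
for c in cs:
  for n in("mat","pot"):
   for d in arm.cut_out(n,c)[:2]: print(c,n,round(float(d["p"]),2),np.round(d["box"],1))
s=arm.observe();p=np.array(s["ee_pos"])
for c in("scene","side"):
   print(c,"pot pred (rim+body)",box(proj(cs[c],cyl(p[0]-.0187,p[1]-.0037,.045,p[2]-.073,p[2]+.017))).round(1))
   print("mat pred",box(proj(cs[c],cyl(.492,-.226,.08,0,.006))).round(1))
cr=lambda c,x,y,w:cv2.resize(cs[c]["pixels"][y:y+w,x:x+w,::-1],(400,400),interpolation=cv2.INTER_CUBIC)
cv2.imwrite("pics/p7.png",np.hstack([cr("scene",130,130,110),cr("side",220,210,110)]))
```

```text
t 13.77 pos [ 0.4948 -0.2259  0.2629] shift [-0.0006  0.018   0.0625] turn [-1.22 -0.72 -1.05] F [ 0.1 -0.5 -3.6] w 0.0145
wrist mat 0.7 [252.9 228.4  46.6 162.7]
wrist mat 0.64 [261.5 146.2  95.2  91.9]
wrist pot 0.94 [231.6 228.1 130.  169.2]
scene mat 0.7 [183.6 209.8  49.8  34.2]
scene pot 0.92 [171.2 151.2  39.9  39.2]
side mat 0.77 [270.5 285.1  55.4  47.1]
side pot 0.82 [268.7 232.2  36.2  51.7]
scene pot pred (rim+body) [171.7 150.2  36.3  44.9]
mat pred [182.1 210.1  51.1  38.8]
side pot pred (rim+body) [269.9 234.4  35.7  49.3]
mat pred [271.8 286.2  54.4  45.9]
```

View pics/p7.png

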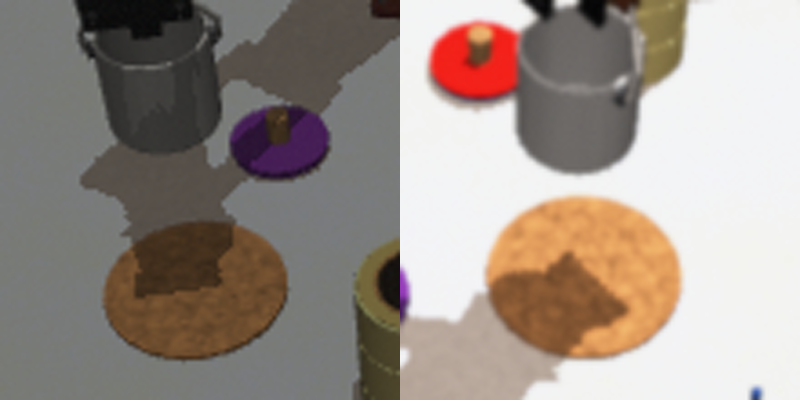

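Request:
send_rows(
  motion=[
    [[0,0.009,0.008],[-1.2,-0.7,-1]],
    [[0,0.009,0.014],[0,0,0]],
    [[0,0,0.016],[0,0,0]],
    [[0,0,0.016],[0,0,0]],
    [[0,0,0.016],[0,0,0]],
    [[0,0,0.016],[0,0,0]],
    [[0,0,0.016],[0,0,0]],
    [[0,0,0.016],[0,0,0]],
    [[0,0,0.014],[0,0,0]],
    [[0,0,0.008],[0,0,0]],
    [[0,0,0],[0,0,0]],
    [[0,0,0],[0,0,0]],
  ],
)

```text
time: 15.22
ee_pos: [0.5143, -0.2196, 0.1107]
eef_rot: [0.617, 0.787, -0.001, -0.003]
force: [0.4, -0.2, -3.6]
width: 0.0146
```

Run:
```python
from h import *
tgt([.511,-.222,.079],14)
```

```text
t 15.22 pos [ 0.5143 -0.2196  0.1107] shift [-0.0016 -0.0037  0.0317] turn [-0.24 -0.19 -0.22] F [ 0.4 -0.2 -3.6] w 0.0146
```

Request:
send_rows(
  motion=[
    [[-0.001,-0.003,0.006],[0,0,0]],
    [[0,0,0.006],[0,0,0]],
    [[0,0,0.005],[0,0,0]],
    [[0,0,0.003],[0,0,0]],
    [[0,0,0.002],[0,0,0]],
    [[0,0,0],[0,0,0]],
  ],
)

```text
time: 15.72
ee_pos: [0.5135, -0.2228, 0.0898]
eef_rot: [0.617, 0.787, -0.0, 0.0]
force: [-1.0, 0.8, -4.8]
width: 0.0145
```

Request:
send_rows(
  motion=[
    [[0,0,0.002],[0,0,0]],
    [[0,0,0.002],[0,0,0]],
    [[0,0,0.002],[0,0,0]],
    [[0,0,0],[0,0,0]],
  ],
)

```text
time: 16.05
ee_pos: [0.5142, -0.2232, 0.0841]
eef_rot: [0.617, 0.787, -0.0, 0.001]
force: [-0.2, 0.5, -4.4]
width: 0.0146
```

Request:
send_rows(
  motion=[
    [[0,0,0.002],[0,0,0]],
    [[0,0,0.002],[0,0,0]],
    [[0,0,0],[0,0,0]],
    [[0,0,0],[0,0,0]],
  ],
)

```text
time: 16.38
ee_pos: [0.5143, -0.2233, 0.0798]
eef_rot: [0.617, 0.787, -0.0, 0.001]
force: [-0.2, 0.7, -3.7]
width: 0.0147
```

Request:
send_rows(
  motion=[
    [[0,0,0.0015],[0,0,0]],
    [[0,0,0.0015],[0,0,0]],
    [[0,0,0],[0,0,0]],
    [[0,0,0],[0,0,0]],
  ],
)

```text
time: 16.72
ee_pos: [0.5168, -0.2238, 0.0795]
eef_rot: [0.617, 0.787, 0.001, 0.004]
force: [0.2, -0.0, -3.5]
width: 0.0145
```

Request:
send_rows(
  motion=[
    [[0,0,0.0015],[0,0,0]],
    [[0,0,0.0015],[0,0,0]],
    [[0,0,0],[0,0,0]],
    [[0,0,0],[0,0,0]],
  ],
)

```text
time: 17.05
ee_pos: [0.5187, -0.2244, 0.0791]
eef_rot: [0.617, 0.787, 0.001, 0.006]
force: [0.2, 0.9, -1.4]
width: 0.0144
```

Request:
send_rows(
  motion=[
    [[0,0,0.0015],[0,0,0]],
    [[0,0,0.0015],[0,0,0]],
    [[0,0,0],[0,0,0]],
  ],
)

```text
time: 17.3
ee_pos: [0.5208, -0.2246, 0.0787]
eef_rot: [0.617, 0.787, 0.002, 0.008]
force: [-1.4, 0.4, -2.0]
width: 0.0142
```

Request:
send_rows(
  motion=[
    [[0,0,0],[0,0,0]],
    [[0,0,0],[0,0,0]],
    [[0,0,0],[0,0,0]],
    [[0,0,0],[0,0,0]],
    [[0,0,0],[0,0,0]],
    [[0,0,0],[0,0,0]],
  ],
  fingers=70,
)

```text
time: 17.8
ee_pos: [0.5204, -0.2256, 0.0779]
eef_rot: [0.617, 0.787, 0.001, 0.008]
force: [0.4, 0.2, -0.2]
width: 0.0463
```

Request:
send_rows(
  motion=[
    [[0,0,-0.01],[0,0,0]],
    [[0,0,-0.015],[0,0,0]],
    [[0,0,-0.015],[0,0,0]],
    [[0,0,-0.015],[0,0,0]],
    [[0,0,-0.015],[0,0,0]],
    [[0,0,-0.01],[0,0,0]],
    [[0,0,0],[0,0,0]],
  ],
  fingers=0,
)

```text
time: 18.38
ee_pos: [0.5185, -0.2248, 0.1638]
eef_rot: [0.617, 0.787, 0.001, 0.007]
force: [1.4, -0.9, -0.5]
width: 0.0157
```

Run:
```python
from h import *
tgt([.49,-.228,.17],14)
cs={c:arm.read_camera(c) for c in("wrist","scene","side")}
for c in cs:
  for n in("bail_grip","pot"):
   for d in arm.cut_out(n,c)[:2]: print(c,n,round(float(d["p"]),2),np.round(d["box"],1))
def cr(c,x,y,w):
    k=400/w; im=cv2.resize(cs[c]["pixels"][y:y+w,x:x+w,::-1],(400,400),interpolation=cv2.INTER_CUBIC).copy()
    for z in(.006,.096):
      for q in proj(cs[c],cyl(.4955,-.2275,.045,z,z,30)): cv2.circle(im,(int((q[0]+.5-x)*k),int((q[1]+.5-y)*k)),1,(0,255,0),-1)
    return im
cv2.imwrite("pics/p8.png",np.hstack([cr("scene",140,150,80),cr("side",230,230,80)]))
```

```text
t 18.38 pos [ 0.5185 -0.2248  0.1638] shift [ 0.0036 -0.0284 -0.0065] turn [ 0.6   0.54 -0.25] F [ 1.4 -0.9 -0.5] w 0.0157
wrist bail_grip 0.75 [256.6 184.8  36.2 108.3]
wrist bail_grip 0.5 [237.1 187.7  89.  107. ]
wrist pot 0.63 [238.  186.3  88.6 112.3]
scene bail_grip 0.54 [178.8 182.3  17.5   6. ]
scene pot 0.72 [174.9 200.1  38.2  38.6]
side bail_grip 0.56 [281.  259.4  17.7  29.1]
side pot 0.63 [274.5 268.3  34.6  53.2]
```

View pics/p8.png

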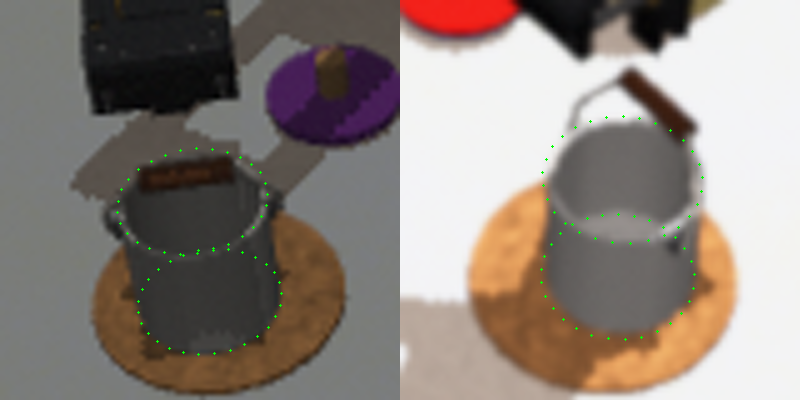

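Request:
send_rows(
  motion=[
    [[0.002,-0.018,0],[0.6,0.5,0]],
    [[0.001,-0.018,0],[0,0,0]],
    [[0,0,0],[0,0,0]],
    [[0,0,0.014],[0,0,0]],
    [[0,0,0.014],[0,0,0]],
    [[0,0,0.014],[0,0,0]],
    [[0,0,0.014],[0,0,0]],
    [[0,0,0.012],[0,0,0]],
    [[0,0,0],[0,0,0]],
  ],
  fingers=0,
)

```text
time: 19.58
ee_pos: [0.482, -0.229, 0.0881]
eef_rot: [0.618, 0.786, 0.0, -0.002]
force: [-0.4, -0.2, -0.5]
width: 0.0007
```

Run:
```python
from h import *
tgt([.4955+.032*.97,-.2275+.032*.242,.077],14)
```

```text
t 19.58 pos [ 0.482  -0.229   0.0881] shift [-0.0016  0.0455  0.011 ] turn [-0.13 -0.21 -0.33] F [-0.4 -0.2 -0.5] w 0.0007
```

Request:
send_rows(
  motion=[
    [[0,0.006,0],[0,0,0]],
    [[0,0.006,0],[0,0,0]],
    [[0,0.006,0],[0,0,0]],
    [[0,0.006,0.002],[0,0,0]],
    [[0,0.005,0.002],[0,0,0]],
    [[0,0.005,0.002],[0,0,0]],
    [[0,0.005,0.002],[0,0,0]],
    [[0,0.005,0.002],[0,0,0]],
    [[0,0.002,0],[0,0,0]],
    [[0,0,0],[0,0,0]],
  ],
)

```text
time: 20.42
ee_pos: [0.5349, -0.2173, 0.0799]
eef_rot: [0.618, 0.786, 0.001, -0.0]
force: [-0.1, -0.1, -0.7]
width: 0.0004
```

Run:
```python
from h import *
tgt([.4955+.06*.97,-.2275+.06*.242,.12],14)
cs={c:arm.read_camera(c) for c in("scene","side")}
C=np.array([.4955,-.2275,.084]);u=np.array([.97,.242,0]);z=np.array([0,0,1.])
for c in cs:
  for n in("bail_grip","pot"):
   for d in arm.cut_out(n,c)[:2]: print(c,n,round(float(d["p"]),2),np.round(d["box"],1))
  print([ (t,proj(cs[c],C+.062*(np.sin(t)*u+np.cos(t)*z))[0].round(1).tolist()) for t in(.4,.8,1.1,1.3,1.55)])
  hsv=cv2.cvtColor(cs[c]["pixels"],cv2.COLOR_RGB2HSV);
```

```text
t 20.42 pos [ 0.5349 -0.2173  0.0799] shift [-0.0002  0.0193 -0.0401] turn [ 0.05 -0.06 -0.28] F [-0.1 -0.1 -0.7] w 0.0004
scene bail_grip 0.48 [179.4 195.7  30.2  10.7]
scene bail_grip 0.4 [407.8 186.7  20.4  18.6]
scene pot 0.89 [180.2 204.7  32.5  29.5]
[(0.4, [176.9, 184.5]), (0.8, [178.0, 192.7]), (1.1, [179.0, 198.9]), (1.3, [179.6, 202.7]), (1.55, [180.3, 206.8])]
side pot 0.64 [279.6 272.   36.5  42.6]
[(0.4, [281.0, 250.5]), (0.8, [286.2, 250.2]), (1.1, [288.7, 251.8]), (1.3, [289.7, 253.7]), (1.55, [290.0, 256.8])]
```

Request:
send_rows(
  motion=[
    [[0,-0.004,-0.01],[0,0,0]],
    [[0,0,-0.014],[0,0,0]],
    [[0,0,-0.014],[0,0,0]],
    [[0,0.013,0],[0,0,0]],
    [[0,0.012,0],[0,0,0]],
    [[0,0,0],[0,0,0]],
  ],
)

```text
time: 21.22
ee_pos: [0.5531, -0.2139, 0.1242]
eef_rot: [0.619, 0.786, 0.001, 0.001]
force: [-0.1, 0.2, 0.8]
width: 0.0004
```

Run:
```python
from h import *
tgt([.4955+.062*.97,-.2275+.062*.242,.061],14)
cs={c:arm.read_camera(c) for c in("scene","side","wrist")}
cr=lambda c,x,y,w:cv2.resize(cs[c]["pixels"][y:y+w,x:x+w,::-1],(400,400),interpolation=cv2.INTER_CUBIC)
cv2.imwrite("pics/b9.png",np.hstack([cr("wrist",160,120,160),cr("side",230,210,80)]))
```

```text
t 21.22 pos [ 0.5531 -0.2139  0.1242] shift [0.0008 0.0027 0.0632] turn [ 0.1   0.02 -0.45] F [-0.1  0.2  0.8] w 0.0004
```

View pics/b9.png

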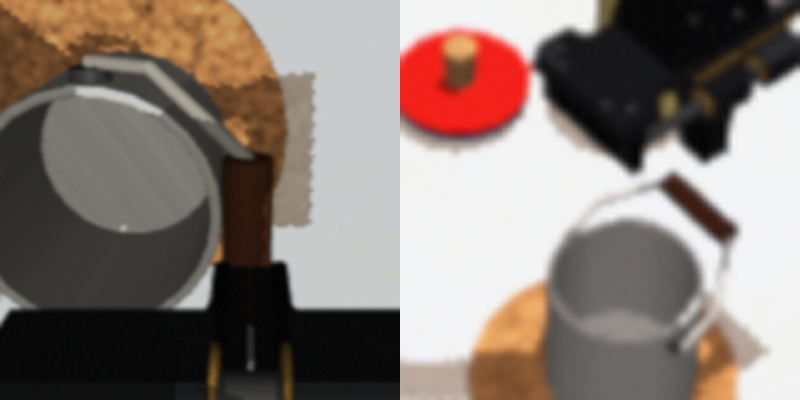

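Request:
send_rows(
  motion=[
    [[0,0.003,0.01],[0,0,0]],
    [[0,0,0.01],[0,0,0]],
    [[0,0,0.01],[0,0,0]],
    [[0,0,0.008],[0,0,0]],
    [[0,0,0.008],[0,0,0]],
    [[0,0,0.006],[0,0,0]],
    [[0,0,0.006],[0,0,0]],
    [[0,0,0],[0,0,0]],
  ],
)

```text
time: 22.03
ee_pos: [0.5494, -0.2123, 0.0551]
eef_rot: [0.619, 0.785, -0.001, -0.004]
force: [1.2, -0.1, 1.2]
width: 0.0005
```

Run:
```python
from h import *
tgt([.4955+.062*.97,-.2275+.062*.242,.061],14)
```

```text
t 22.03 pos [ 0.5494 -0.2123  0.0551] shift [-0.0016  0.006  -0.0059] turn [-0.35 -0.32 -0.53] F [ 1.2 -0.1  1.2] w 0.0005
```

Request:
send_rows(
  motion=[
    [[0,0.003,-0.012],[-0.3,-0.3,0]],
    [[0,0,-0.025],[0,0,0]],
    [[0,0,-0.03],[0,0,0]],
    [[0,0,-0.03],[0,0,0]],
    [[0,0,-0.03],[0,0,0]],
    [[0,0,-0.03],[0,0,0]],
    [[0,0,0],[0,0,0]],
  ],
  fingers=70,
)

```text
time: 22.62
ee_pos: [0.552, -0.2102, 0.2224]
eef_rot: [0.619, 0.785, -0.0, -0.001]
force: [1.4, -0.2, 2.5]
width: 0.0396
```

```bash
cat > lid.py <<'E'
from h import *
def lidpts(x,y,z=0): return np.vstack([cyl(x,y,.047,z+.012,z+.018),cyl(x,y,.011,z+.018,z+.048),cyl(x,y,.0455,z+.007,z+.012)])
def redfit(c,roi,q0,z=0):
    """fit red flange: compare mask centroid box of red with flange projection"""
    hsv=cv2.cvtColor(c["pixels"],cv2.COLOR_RGB2HSV); m=(hsv[...,1]>200)&((hsv[...,0]<6)|(hsv[...,0]>175))
    x0,x1,y0,y1=roi; k=np.zeros_like(m); k[y0:y1,x0:x1]=m[y0:y1,x0:x1]
    n,l,st,ce=cv2.connectedComponentsWithStats(k.astype(np.uint8)); i=1+np.argmax(st[1:,4]); s=st[i]
    b=np.array([s[0]+(s[2]-1)/2,s[1]+(s[3]-1)/2,s[2],s[3]],float)
    f=lambda q:(box(proj(c,cyl(q[0],q[1],.047,z+.012,z+.018)))-b)[:2]
    r=least_squares(f,q0); return r.x,b,box(proj(c,cyl(*r.x,.047,z+.012,z+.018)))
E
python3 - <<'E'
from lid import *
tgt([.505,.022,.2],14)
cs={c:arm.read_camera(c) for c in("scene","side","wrist")}
print(redfit(cs["side"],(222,268,205,250),[.5,.02]))
C=np.array([.4955,-.2275,.084]);u=np.array([.97,.242,0]);z=np.array([0,0,1.])
for c in cs:
  for n in("bail_grip","pot","lid"):
   for d in arm.cut_out(n,c)[:3]: print(c,n,round(float(d["p"]),2),np.round(d["box"],1))
  print([ (t,proj(cs[c],C+.062*(np.sin(t)*u+np.cos(t)*z))[0].round(1).tolist()) for t in(1.1,1.3,1.55)],proj(cs[c],[.505,.022,.03]).round())
E
```

```text
t 22.62 pos [ 0.552  -0.2102  0.2224] shift [0.2368 0.0085 0.0226] turn [-0.12 -0.07 -0.52] F [ 1.4 -0.2  2.5] w 0.0396
(array([0.505103 , 0.0175823]), array([241.5, 227. ,  26. ,  19. ]), array([241.5       , 227.        ,  28.58332819,  22.01424798]))
scene bail_grip 0.6 [175.2 202.8  29.   18.7]
scene pot 0.67 [178.  200.8  36.2  37.4]
scene pot 0.18 [244.3 230.8  35.4  74.3]
scene lid 0.81 [206.4 168.9  29.7  19.9]
scene lid 0.8 [316.6 177.1  35.4  31.3]
scene lid 0.47 [271.4 213.4   7.5  23.5]
[(1.1, [179.0, 198.9]), (1.3, [179.6, 202.7]), (1.55, [180.3, 206.8])] [[260. 209.]]
side bail_grip 0.69 [289.2 258.5  20.   11.3]
side bail_grip 0.66 [277.2 274.1  37.4  48.3]
side pot 0.24 [226.2 177.3  49.8  40.7]
side lid 0.78 [177.6 204.3  35.9  26.7]
side lid 0.6 [206.2 291.2  33.6  28.8]
side lid 0.57 [242.2 226.8  29.9  24.5]
[(1.1, [288.7, 251.8]), (1.3, [289.7, 253.7]), (1.55, [290.0, 256.8])] [[241. 223.]]
wrist bail_grip 0.8 [243.8 175.8  62.2  84.4]
wrist pot 0.92 [226.4 177.3 104.4  84.4]
wrist lid 0.81 [94.8 92.1 77.  76.1]
wrist lid 0.65 [271.7   9.9  60.   18.9]
[(1.1, [258.7, 184.7]), (1.3, [262.7, 181.9]), (1.55, [264.5, 178.5])] [[270. -37.]]
```

Request:
send_rows(
  motion=[
    [[0,0,-0.01],[0,0,-7]],
    [[0,0,-0.01],[0,0,-7]],
    [[0,0,-0.01],[0,0,-7]],
    [[0,0,0],[0,0,-7]],
    [[0,0,0],[0,0,-7]],
    [[0,0,0],[0,0,-7]],
    [[0,0,0],[0,0,-7]],
    [[0,0,0],[0,0,-7]],
    [[0,0,0],[0,0,-7]],
    [[0,0,0],[0,0,-7]],
    [[0,0,0],[0,0,-6]],
    [[0,0,0],[0,0,0]],
  ],
  fingers=70,
)

```text
time: 24.22
ee_pos: [0.5476, -0.2083, 0.2406]
eef_rot: [-0.014, 1.0, 0.005, -0.01]
force: [0.3, 0.5, 0.8]
width: 0.061
```

Run:
```python
from h import *
tgt([.515,.019,.25],92)
```

```text
t 24.22 pos [ 0.5476 -0.2083  0.2406] shift [ 0.0261  0.2283 -0.0065] turn [ 0.61 -1.09 -0.34] F [0.3 0.5 0.8] w 0.061
```

Request:
send_rows(
  motion=[
    [[0.003,0.022,-0.002],[0.6,-1.1,0]],
    [[0.003,0.025,-0.002],[0,0,0]],
    [[0.003,0.03,0],[0,0,0]],
    [[0.003,0.03,0],[0,0,0]],
    [[0.003,0.03,0],[0,0,0]],
    [[0.003,0.03,0],[0,0,0]],
    [[0.003,0.03,0],[0,0,0]],
    [[0.003,0.02,0],[0,0,0]],
    [[0,0.01,0],[0,0,0]],
    [[0,0,0],[0,0,0]],
  ],
)

```text
time: 25.05
ee_pos: [0.518, 0.0263, 0.2428]
eef_rot: [0.006, 1.0, 0.001, -0.0]
force: [0.8, -0.2, 0.9]
width: 0.0607
```

Run:
```python
from lid import *
tgt([.505,.018,.2],92)
c=arm.read_camera("wrist")
d=arm.cut_out("lid","wrist");print([(round(float(a["p"]),2),np.round(a["box"],1)) for a in d])
u0=proj(c,[.505,.018,.03])[0];print(u0)
hsv=cv2.cvtColor(c["pixels"],cv2.COLOR_RGB2HSV); m=((hsv[...,1]>180)&((hsv[...,0]<6)|(hsv[...,0]>175))).astype(np.uint8)
n,l,st,ce=cv2.connectedComponentsWithStats(m)
for i in range(1,n):
    if st[i,4]>150: print(st[i],ce[i].round(1))
print(box(proj(c,cyl(.505,.018,.047,.012,.018))))
cv2.imwrite("pics/l10.png",c["pixels"][:,:,::-1])
```

```text
t 25.05 pos [0.518  0.0263 0.2428] shift [ 0.0128 -0.0085  0.0428] turn [ 0.06 -0.05 -2.72] F [ 0.8 -0.2  0.9] w 0.0607
[(0.92, array([391.4,  40.9, 102.5,  78.1])), (0.91, array([255.1, 153.4,  61.1,  64.7])), (0.58, array([106. ,  23. ,  78.9,  45.4]))]
[253.63814226 152.12132123]
[ 347    0   96   78 5347] [391.1  36.4]
[ 226  122   59   60 2558] [255.2 151. ]
[253.77960791 149.60813436  62.70323217  62.73310539]
```

Run:
```python
from lid import *
c=arm.read_camera("wrist")
q,b,p=redfit(c,(200,310,100,200),[.505,.018]);print(q,b,p)
# knob: wood colour inside lid
hsv=cv2.cvtColor(c["pixels"],cv2.COLOR_RGB2HSV)
x0,y0,w,h=226,122,59,60
sub=hsv[y0:y0+h,x0:x0+w]; k=((sub[...,0]>7)&(sub[...,0]<25)&(sub[...,1]>60)).astype(np.uint8)
n,l,st,ce=cv2.connectedComponentsWithStats(k);i=1+np.argmax(st[1:,4]);print("knob",st[i]+[x0,y0,0,0,0],ce[i]+[x0,y0])
print("knob pred",box(proj(c,cyl(*q,.011,.018,.048))),box(proj(c,cyl(*q,.011,.048,.048))))
tgt([*q,.1],90)
```

```text
[0.47134669 0.02699509] [261.  126.5  35.   10. ] [261.         126.5         64.26024403  65.62712428]
knob [249 147  16  17 213] [256.58685446 155.18779343]
knob pred [261.10340707 128.79267798  16.1362885   17.83121745] [261.10340707 129.48844218  16.1362885   16.43968906]
t 25.2 pos [0.5183 0.0236 0.2427] shift [0.0469 0.0027 0.1428] turn [-0.01 -0.06 -0.76] F [0.6 0.7 0.3] w 0.0613
```

Run:
```python
from lid import *
c=arm.read_camera("wrist")
for nm,o,rad,a,b in(("fl",(255,151),.047,.012,.018),("knob",(256.5,155),.011,.018,.048)):
    r=least_squares(lambda q:(box(proj(c,cyl(*q,rad,a,b)))-np.r_[o,0,0])[:2],[.505,.02]);print(nm,r.x)
tgt([.506,.02,.09],90)
```

```text
fl [0.50740833 0.0168325 ]
knob [0.50866187 0.01937444]
t 25.25 pos [0.5184 0.0233 0.2427] shift [ 0.0122 -0.0034  0.1527] turn [-0.01 -0.06 -0.79] F [-0.   0.1  0.5] w 0.0611
```

Request:
send_rows(
  motion=[
    [[0.011,-0.005,0.01],[0,0,0]],
    [[0,0,0.03],[0,0,0]],
    [[0,0,0.03],[0,0,0]],
    [[0,0,0.03],[0,0,0]],
    [[0,0,0.03],[0,0,0]],
    [[0,0,0.02],[0,0,0]],
    [[0,0,0],[0,0,0]],
    [[0,0,0],[0,0,0]],
  ],
)

```text
time: 25.92
ee_pos: [0.5106, 0.0074, 0.0898]
eef_rot: [0.017, 1.0, -0.002, 0.003]
force: [0.1, 0.8, 0.5]
width: 0.0609
```

Run:
```python
from lid import *
tgt([.507,.018,-.01],90)
c=arm.read_camera("wrist");s=arm.observe();p=np.array(s["ee_pos"]);M=R.from_quat(s["eef_rot"]).as_matrix()
hsv=cv2.cvtColor(c["pixels"],cv2.COLOR_RGB2HSV)
m=((hsv[...,1]>180)&((hsv[...,0]<6)|(hsv[...,0]>175))).astype(np.uint8)
n,l,st,ce=cv2.connectedComponentsWithStats(m)
for i in range(1,n):
    if st[i,4]>300: print(st[i],ce[i].round(1))
print("pred flange",box(proj(c,cyl(.507,.018,.047,.012,.018))),"knob",box(proj(c,cyl(.507,.018,.011,.018,.048))))
im=np.ascontiguousarray(c["pixels"][:,:,::-1])
d=arm.read_camera("side"); 
for dz,col in((0,(0,255,0)),(.02,(255,255,0)),(.033,(255,0,255))):
    for sg in(-1,1):
        P=p-dz*M[:,2]+sg*.5*s["width"]*M[:,1]; u,v=proj(c,P)[0]; cv2.circle(im,(int(u),int(v)),2,col,1)
x,y,w=212,180,70;k=400/w
sd=cv2.resize(d["pixels"][y:y+w,x:x+w,::-1],(400,400),interpolation=cv2.INTER_CUBIC).copy()
for dz,col in((0,(0,255,0)),(.02,(255,255,0)),(.033,(255,0,255))):
    for sg in(-1,1):
        u,v=proj(d,p-dz*M[:,2]+sg*.5*s["width"]*M[:,1])[0]; cv2.circle(sd,(int((u+.5-x)*k),int((v+.5-y)*k)),3,col,1)
cv2.imwrite("pics/l11.png",np.hstack([cv2.resize(im[100:300,156:356],(400,400),interpolation=cv2.INTER_CUBIC),sd]))
```

```text
t 25.92 pos [0.5106 0.0074 0.0898] shift [0.0045 0.0108 0.0998] turn [-0.19  0.32 -1.9 ] F [0.1 0.8 0.5] w 0.0609
[ 419    0   93   68 5440] [469.3  30.3]
[ 227  139   91   89 5715] [272.4 181.9]
pred flange [270.51273804 182.00525279  94.40394154  91.40186153] knob [271.5459496  189.89057506  24.54004968  31.74923186]
```

View pics/l11.png

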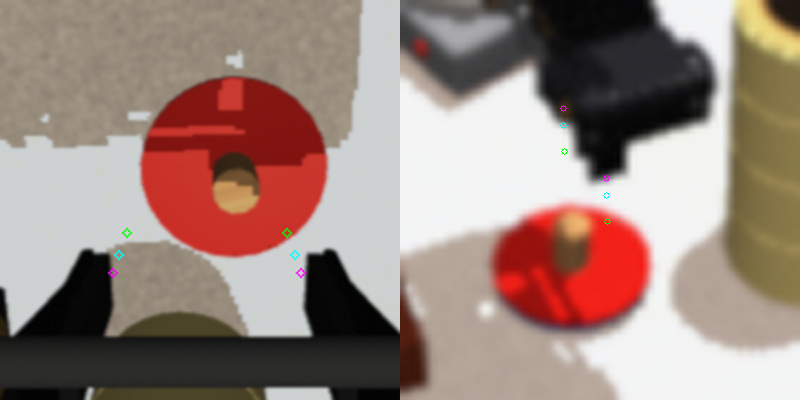

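Request:
send_rows(
  motion=[
    [[0.0035,0.012,0],[0,0,0]],
    [[0,0,0],[0,0,0]],
    [[0,0,0.015],[0,0,0]],
    [[0,0,0.015],[0,0,0]],
    [[0,0,0.01],[0,0,0]],
    [[0,0,0],[0,0,0]],
    [[0,0,0],[0,0,0]],
  ],
)

```text
time: 26.6
ee_pos: [0.5175, 0.021, 0.0611]
eef_rot: [0.016, 1.0, -0.003, 0.014]
force: [-0.2, -0.4, -0.5]
width: 0.0611
```

Run:
```python
from lid import *
tgt([.508,.0195,-.008],90)
c=arm.read_camera("wrist");s=arm.observe();p=np.array(s["ee_pos"]);M=R.from_quat(s["eef_rot"]).as_matrix()
hsv=cv2.cvtColor(c["pixels"],cv2.COLOR_RGB2HSV)
m=((hsv[...,1]>180)&((hsv[...,0]<6)|(hsv[...,0]>175))).astype(np.uint8)
n,l,st,ce=cv2.connectedComponentsWithStats(m)
for i in range(1,n):
    if st[i,4]>300: print(st[i],ce[i].round(1))
for q in([.507,.018],[.508,.0195]): print("pred flange",box(proj(c,cyl(*q,.047,.012,.018))).round(1),"knobtop",proj(c,[*q,.048]).round(1))
k=(hsv[...,0]>8)&(hsv[...,0]<25)&(hsv[...,1]>60)&(hsv[...,2]>110); k[:,:230]=0;k[:,310:]=0;k[:150]=0;k[300:]=0
n,l,st,ce=cv2.connectedComponentsWithStats(k.astype(np.uint8)); print([ (st[i],ce[i].round(1)) for i in range(1,n) if st[i,4]>60])
```

```text
t 26.6 pos [0.5175 0.021  0.0611] shift [ 0.0113 -0.0015  0.0689] turn [-0.3   1.56 -1.82] F [-0.2 -0.4 -0.5] w 0.0611
[ 429    0   83   54 3627] [476.   23.2]
[ 207  135  103   98 7114] [258.4 182.4]
pred flange [256.1 182.5 105.5 101.4] knobtop [[255.5 197.8]]
pred flange [257.9 183.5 105.4 101.2] knobtop [[257.4 198.9]]
[(array([245, 189,  27,  23, 409], dtype=int32), array([258.8, 199.2]))]
```

Request:
send_rows(
  motion=[
    [[0.0105,-0.001,0],[0,1.5,-1.8]],
    [[0,0,0],[0,0,0]],
    [[0,0,0],[0,0,0]],
  ],
)

```text
time: 26.9
ee_pos: [0.5086, 0.0205, 0.0635]
eef_rot: [-0.0, 1.0, -0.003, 0.002]
force: [-0.4, -0.1, 0.3]
width: 0.061
```

Run:
```python
from lid import *
tgt([.5085,.020,-.008],90)
```

```text
t 26.9 pos [0.5086 0.0205 0.0635] shift [ 0.0004 -0.0001  0.0715] turn [-0.32  0.24  0.01] F [-0.4 -0.1  0.3] w 0.061
```

Request:
send_rows(
  motion=[
    [[0,0,0.01],[0,0,0]],
    [[0,0,0.012],[0,0,0]],
    [[0,0,0.012],[0,0,0]],
    [[0,0,0.01],[0,0,0]],
    [[0,0,0.008],[0,0,0]],
    [[0,0,0],[0,0,0]],
    [[0,0,0],[0,0,0]],
  ],
)

```text
time: 27.48
ee_pos: [0.5124, 0.0199, 0.0093]
eef_rot: [0.002, 1.0, -0.003, 0.006]
force: [-0.5, 0.2, 0.2]
width: 0.0613
```

Run:
```python
from lid import *
tgt([.5085,.020,-.008],90)
```

```text
t 27.48 pos [0.5124 0.0199 0.0093] shift [0.0041 0.0002 0.0173] turn [-0.35  0.7  -0.21] F [-0.5  0.2  0.2] w 0.0613
```

Request:
send_rows(
  motion=[
    [[0.004,0,0.006],[0,0.7,0]],
    [[0.001,0,0.006],[0,0,0]],
    [[0,0,0.004],[0,0,0]],
    [[0,0,0],[0,0,0]],
  ],
)

```text
time: 27.82
ee_pos: [0.5079, 0.0197, -0.0073]
eef_rot: [0.002, 1.0, -0.003, 0.0]
force: [-0.3, -1.0, 0.0]
width: 0.0611
```

Run:
```python
from lid import *
tgt([.5085,.020,-.008],90)
```

```text
t 27.82 pos [ 0.5079  0.0197 -0.0073] shift [-0.0006  0.0003  0.0007] turn [-0.36  0.03 -0.23] F [-0.3 -1.   0. ] w 0.0611
```

Request:
send_rows(
  motion=[
    [[0,0,0],[0,0,0]],
    [[0,0,0],[0,0,0]],
    [[0,0,0],[0,0,0]],
    [[0,0,0],[0,0,0]],
    [[0,0,0],[0,0,0]],
    [[0,0,0],[0,0,0]],
    [[0,0,0],[0,0,0]],
    [[0,0,0],[0,0,0]],
    [[0,0,0],[0,0,0]],
    [[0,0,0],[0,0,0]],
  ],
  fingers=0,
  grip_force=35,
)

```text
time: 28.65
ee_pos: [0.5089, 0.0196, -0.0063]
eef_rot: [0.002, 1.0, -0.003, 0.001]
force: [0.3, -0.3, -0.4]
width: 0.0214
```

Request:
send_rows(
  motion=[
    [[0,0,0],[0,0,0]],
    [[0,0,-0.006],[0,0,0]],
    [[0,0,-0.01],[0,0,0]],
    [[0,0,-0.015],[0,0,0]],
    [[0,0,-0.02],[0,0,0]],
    [[0,0,-0.02],[0,0,0]],
    [[0,0,-0.025],[0,0,0]],
    [[0,0,-0.025],[0,0,0]],
    [[0,0,-0.025],[0,0,0]],
    [[0,0,-0.025],[0,0,0]],
    [[0,0,-0.015],[0,0,0]],
    [[0,0,0],[0,0,0]],
  ],
)

```text
time: 29.65
ee_pos: [0.506, 0.0212, 0.1947]
eef_rot: [0.002, 1.0, -0.003, 0.0]
force: [0.9, 0.8, -0.7]
width: 0.0206
```

Run:
```python
from lid import *
tgt([.4955,-.2275,.18],90)
c=arm.read_camera("wrist")
hsv=cv2.cvtColor(c["pixels"],cv2.COLOR_RGB2HSV)
m=((hsv[...,1]>180)&((hsv[...,0]<6)|(hsv[...,0]>175))).astype(np.uint8)
n,l,st,ce=cv2.connectedComponentsWithStats(m)
for i in range(1,n):
    if st[i,4]>300: print(st[i],ce[i].round(1))
p=np.array(arm.observe()["ee_pos"])
print("pred lid held", box(proj(c,cyl(p[0],p[1],.047,p[2]+.008+.012,p[2]+.008+.018))).round(1))
```

```text
t 29.65 pos [0.506  0.0212 0.1947] shift [ 0.0095 -0.2487  0.0163] turn [-0.36  0.06 -0.22] F [ 0.9  0.8 -0.7] w 0.0206
[ 364    0  111   86 6659] [414.3  40.6]
[ 193  162  135   91 7940] [260.1 204. ]
pred lid held [259.6 224.8 138.8 128.8]
```

Request:
send_rows(
  motion=[
    [[0,-0.01,0],[0,0,0]],
    [[0,-0.02,0],[0,0,0]],
    [[0,-0.025,0],[0,0,0]],
    [[0,-0.028,0],[0,0,0]],
    [[0,-0.028,0],[0,0,0]],
    [[0,-0.028,0],[0,0,0]],
    [[-0.008,-0.028,0],[0,0,0]],
    [[-0.012,-0.028,0],[0,0,0]],
    [[-0.012,-0.024,0],[0,0,0]],
    [[-0.01,-0.015,0],[0,0,0]],
    [[-0.004,-0.005,0],[0,0,0]],
    [[0,0,0],[0,0,0]],
  ],
)

```text
time: 30.7
ee_pos: [0.538, -0.2308, 0.1721]
eef_rot: [0.001, 1.0, 0.002, -0.015]
force: [-1.0, 1.0, -1.5]
width: 0.0207
```

Run:
```python
from lid import *
tgt([.4955,-.2275,.18],90)
cs={c:arm.read_camera(c) for c in("wrist","scene","side")}
np.savez("pics/s.npz",**{k:v["pixels"] for k,v in cs.items()})
c=cs["wrist"]
for n in("pot","bail_grip","mat","lid"):
   for d in arm.cut_out(n,"wrist")[:2]: print(n,round(float(d["p"]),2),np.round(d["box"],1))
print("rim pred",box(proj(c,cyl(.4955,-.2275,.045,.096,.096))).round(1),"inner",box(proj(c,cyl(.4955,-.2275,.041,.096,.096))).round(1),"mat",box(proj(c,cyl(.492,-.226,.08,0,.006))).round(1))
# non-saturated (grey) mask: pot vs cork
hsv=cv2.cvtColor(c["pixels"],cv2.COLOR_RGB2HSV)
t=np.linspace(0,2*np.pi,120)
g=cv2.GaussianBlur(cv2.cvtColor(c["pixels"],cv2.COLOR_RGB2GRAY),(0,0),1).astype(float)
G=np.hypot(cv2.Sobel(g,-1,1,0),cv2.Sobel(g,-1,0,1)); G=np.minimum(G,80)
best=[]
for dx in np.arange(-.012,.0125,.001):
  for dy in np.arange(-.012,.0125,.001):
    v=0
    for rad in(.045,.041):
      uv=proj(c,np.c_[.4955+dx+rad*np.cos(t),-.2275+dy+rad*np.sin(t),0*t+.096]); ok=(uv[:,1]<165)&(uv[:,1]>1)&(uv[:,0]>1)&(uv[:,0]<510)
      v+=cv2.remap(G.astype(np.float32),uv[ok,0].astype(np.float32)[None],uv[ok,1].astype(np.float32)[None],1).mean()
    best.append((v,dx,dy,ok.sum()))
best.sort(reverse=True);print(np.round(best[:8],4))
```

```text
t 30.7 pos [ 0.538  -0.2308  0.1721] shift [ 0.0427  0.0033 -0.0066] turn [ 0.26 -1.68 -0.09] F [-1.   1.  -1.5] w 0.0207
pot 0.74 [264.6 140.3 106.9  73.1]
bail_grip 0.54 [265.2 156.  106.1  38.8]
mat 0.94 [265.5 120.2 123.4 112. ]
lid 0.65 [311.6   7.6  57.9  12.9]
lid 0.55 [260.1 215.  134.9 108.3]
rim pred [262.5 145.8  92.2  92.6] inner [262.5 146.1  84.   84.3] mat [262.6 132.2 125.4 127.5]
[[ 1.517805e+02  3.000000e-03  0.000000e+00  7.200000e+01]
 [ 1.495394e+02  3.000000e-03 -1.000000e-03  7.200000e+01]
 [ 1.482441e+02  4.000000e-03  0.000000e+00  7.200000e+01]
 [ 1.471924e+02  4.000000e-03 -1.000000e-03  7.200000e+01]
 [ 1.468444e+02  2.000000e-03  0.000000e+00  7.400000e+01]
 [ 1.419994e+02  2.000000e-03 -1.000000e-03  7.400000e+01]
 [ 1.417321e+02  6.000000e-03 -1.000000e-03  7.000000e+01]
 [ 1.414196e+02  6.000000e-03  0.000000e+00  7.000000e+01]]
```

Request:
send_rows(
  motion=[
    [[0.012,0.001,0],[0,-1.7,0]],
    [[0.014,0.001,0.01],[0,0,0]],
    [[0.012,0.001,0.015],[0,0,0]],
    [[0.003,0,0.015],[0,0,0]],
    [[0,0,0.008],[0,0,0]],
    [[0,0,0],[0,0,0]],
    [[0,0,0],[0,0,0]],
  ],
)

```text
time: 31.63
ee_pos: [0.4991, -0.2217, 0.1293]
eef_rot: [-0.005, 1.0, -0.0, 0.006]
force: [-0.0, -0.3, -1.1]
width: 0.0211
```

Run:
```python
from lid import *
tgt([.4985,-.2275,.0895],90)
```

```text
t 31.63 pos [ 0.4991 -0.2217  0.1293] shift [ 0.0011 -0.0058  0.0398] turn [-0.04  0.68  0.52] F [-0.  -0.3 -1.1] w 0.0211
```

Request:
send_rows(
  motion=[
    [[0.001,-0.005,0.006],[0,0.6,0.5]],
    [[0,0,0.008],[0,0,0]],
    [[0,0,0.008],[0,0,0]],
    [[0,0,0],[0,0,0]],
    [[0,0,0],[0,0,0]],
  ],
)

```text
time: 32.05
ee_pos: [0.5011, -0.228, 0.1078]
eef_rot: [-0.0, 1.0, -0.002, 0.002]
force: [0.5, 0.5, -0.2]
width: 0.0212
```

Run:
```python
from lid import *
tgt([.4985,-.2275,.0895],90)
cs={c:arm.read_camera(c) for c in("scene","side")}
p=np.array(arm.observe()["ee_pos"])
# red flange bbox in both views against held-lid prediction
for c,v in cs.items():
    hsv=cv2.cvtColor(v["pixels"],cv2.COLOR_RGB2HSV); m=((hsv[...,1]>150)&((hsv[...,0]<6)|(hsv[...,0]>175))&(hsv[...,2]>60)).astype(np.uint8)
    n,l,st,ce=cv2.connectedComponentsWithStats(m); b=box(proj(v,cyl(p[0],p[1],.047,p[2]+.019,p[2]+.025)))
    print(c,b.round(1),[(st[i][0]+(st[i][2]-1)/2,st[i][1]+(st[i][3]-1)/2,st[i][2],st[i][3]) for i in range(1,n) if st[i,4]>20 and np.hypot(*(ce[i]-b[:2]))<20])
```

```text
t 32.05 pos [ 0.5011 -0.228   0.1078] shift [0.0027 0.0006 0.0183] turn [-0.18  0.24  0.04] F [ 0.5  0.5 -0.2] w 0.0212
scene [176.1 183.1  32.3  23.7] [(np.float64(177.0), np.float64(183.5), np.int32(31), np.int32(22))]
side [276.2 257.2  34.1  27.8] [(np.float64(276.0), np.float64(257.5), np.int32(33), np.int32(26))]
```

Request:
send_rows(
  motion=[
    [[0.002,0,0.004],[0,0.2,0]],
    [[0.001,0,0.004],[0,0,0]],
    [[0,0,0.004],[0,0,0]],
    [[0,0,0.003],[0,0,0]],
    [[0,0,0],[0,0,0]],
  ],
)

```text
time: 32.57
ee_pos: [0.4981, -0.2283, 0.0922]
eef_rot: [-0.0, 1.0, -0.002, 0.001]
force: [-0.2, 0.2, -1.3]
width: 0.0212
```

Run:
```python
from lid import *
tgt([.4985,-.2275,.0825],90)
```

```text
t 32.57 pos [ 0.4981 -0.2283  0.0922] shift [-0.0004  0.0009  0.0097] turn [-0.22  0.09  0.03] F [-0.2  0.2 -1.3] w 0.0212
```

Request:
send_rows(
  motion=[
    [[0,0.001,0.002],[0,0,0]],
    [[0,0,0.002],[0,0,0]],
    [[0,0,0.002],[0,0,0]],
    [[0,0,0],[0,0,0]],
  ],
)

```text
time: 32.9
ee_pos: [0.498, -0.2271, 0.0854]
eef_rot: [-0.0, 1.0, -0.002, 0.001]
force: [-0.1, 0.1, -2.1]
width: 0.0208
```

Request:
send_rows(
  motion=[
    [[0,0,0.002],[0,0,0]],
    [[0,0,0.002],[0,0,0]],
    [[0,0,0],[0,0,0]],
  ],
)

```text
time: 33.15
ee_pos: [0.4985, -0.2273, 0.0821]
eef_rot: [-0.0, 1.0, -0.002, 0.001]
force: [0.2, 0.7, -1.3]
width: 0.021
```

Request:
send_rows(
  motion=[
    [[0,0,0.002],[0,0,0]],
    [[0,0,0.002],[0,0,0]],
    [[0,0,0],[0,0,0]],
  ],
)

```text
time: 33.4
ee_pos: [0.4991, -0.2276, 0.0799]
eef_rot: [-0.0, 1.0, -0.002, 0.002]
force: [0.4, -0.4, -0.5]
width: 0.0206
```

Request:
send_rows(
  motion=[
    [[0,0,0.003],[0,0,0]],
    [[0,0,0.003],[0,0,0]],
  ],
)

```text
time: 33.57
ee_pos: [0.5005, -0.2283, 0.0777]
eef_rot: [-0.001, 1.0, -0.003, 0.003]
force: [-10.7, 6.7, 33.3]
width: 0.0208
```

Request:
send_rows(
  motion=[
    [[0,0,0.004],[0,0,0]],
    [[0,0,0.004],[0,0,0]],
  ],
)

```text
time: 33.73
ee_pos: [0.5029, -0.2293, 0.0785]
eef_rot: [-0.001, 1.0, -0.004, 0.005]
force: [-10.6, 7.2, 28.8]
width: 0.0213
```

Request:
send_rows(
  motion=[
    [[0,0,0.005],[0,0,0]],
    [[0,0,0.005],[0,0,0]],
  ],
)

```text
time: 33.9
ee_pos: [0.506, -0.2307, 0.0787]
eef_rot: [-0.001, 1.0, -0.006, 0.007]
force: [-11.4, 7.6, 31.7]
width: 0.0211
```

Request:
send_rows(
  motion=[
    [[0,0,-0.002],[0,0,0]],
    [[0.002,0,-0.001],[0,0,0]],
    [[0,0,0],[0,0,0]],
  ],
)

```text
time: 34.15
ee_pos: [0.5041, -0.2307, 0.0836]
eef_rot: [-0.001, 1.0, -0.006, 0.008]
force: [-0.6, -0.4, 0.2]
width: 0.0211
```

```bash
cat > chk.py <<'E'
from lid import *
tgt([.4985,-.2275,.0775],90)
cs={c:arm.read_camera(c) for c in("scene","side")}
def redbox(v,uv):
    hsv=cv2.cvtColor(v["pixels"],cv2.COLOR_RGB2HSV); m=((hsv[...,1]>150)&((hsv[...,0]<6)|(hsv[...,0]>175))&(hsv[...,2]>60)).astype(np.uint8)
    n,l,st,ce=cv2.connectedComponentsWithStats(m); L=[i for i in range(1,n) if st[i,4]>20 and np.hypot(*(ce[i]-uv))<25]
    i=max(L,key=lambda i:st[i,4]); s=st[i]; return np.array([s[0]+(s[2]-1)/2,s[1]+(s[3]-1)/2,s[2],s[3]],float)
B={c:redbox(v,proj(v,[.5,-.2275,.1])[0]) for c,v in cs.items()}
f=lambda q:np.concatenate([(box(proj(cs[c],cyl(q[0],q[1],.047,q[2],q[2]+.006)))-B[c])[:2] for c in cs])
r=least_squares(f,[.5,-.2275,.1]);print("flange underside",r.x.round(4),r.fun.round(2),B)
for c in cs:
   for n in("pot","bail_grip","mat"):
     for d in arm.cut_out(n,c)[:1]: print(c,n,round(float(d["p"]),2),np.round(d["box"],1))
E
python3 chk.py
```

```text
t 34.15 pos [ 0.5041 -0.2307  0.0836] shift [0.0057 0.0033 0.0059] turn [-0.7   0.92  0.14] F [-0.6 -0.4  0.2] w 0.0211
flange underside [ 0.4995 -0.2288  0.0989] [ 0.09 -0.07  0.09  0.06] {'scene': array([177. , 189.5,  31. ,  22. ]), 'side': array([275.5, 264. ,  32. ,  25. ])}
scene pot 0.56 [178.4 206.2  37.9  32.7]
scene bail_grip 0.72 [177.2 206.2  20.2   9.3]
scene mat 0.6 [182.4 213.1  47.9  33.4]
side pot 0.72 [277.7 280.1  38.2  27.1]
side mat 0.89 [270.5 286.2  53.8  42.3]
```

Request:
send_rows(
  motion=[
    [[0,0,0],[0,0,0]],
    [[0,0,0],[0,0,0]],
    [[0,0,0],[0,0,0]],
    [[0,0,0],[0,0,0]],
    [[0,0,0],[0,0,0]],
    [[0,0,0],[0,0,0]],
  ],
  fingers=70,
)

```text
time: 35.05
ee_pos: [0.5061, -0.2318, 0.0839]
eef_rot: [-0.001, 1.0, -0.007, 0.01]
force: [1.0, 0.2, 0.4]
width: 0.053
```

Request:
send_rows(
  motion=[
    [[0.003,0.002,-0.01],[-0.7,0.9,0]],
    [[0.003,0.001,-0.015],[0,0,0]],
    [[0,0,-0.015],[0,0,0]],
    [[0,0,-0.015],[0,0,0]],
    [[0,0,0],[0,0,0]],
  ],
)

```text
time: 35.47
ee_pos: [0.4988, -0.2281, 0.1398]
eef_rot: [-0.001, 1.0, 0.0, 0.001]
force: [0.3, 0.5, -0.5]
width: 0.061
```

```bash
cat >> chk.py <<'E'
w=arm.read_camera("wrist");hsv=cv2.cvtColor(w["pixels"],cv2.COLOR_RGB2HSV); m=((hsv[...,1]>150)&((hsv[...,0]<6)|(hsv[...,0]>175))&(hsv[...,2]>60)).astype(np.uint8)
n,l,st,ce=cv2.connectedComponentsWithStats(m);print("wrist red",[st[i].tolist() for i in range(1,n) if st[i,4]>500])
q=r.x
for z in(.096,.101): print("pred",z,box(proj(w,cyl(q[0],q[1],.047,z,z+.006))).round(1))
E
python3 chk.py
```

```text
t 35.47 pos [ 0.4988 -0.2281  0.1398] shift [0.0004 0.0006 0.0623] turn [0.   0.06 0.12] F [ 0.3  0.5 -0.5] w 0.061
flange underside [ 0.5016 -0.2277  0.0945] [ 0.02 -0.02  0.02  0.02] {'scene': array([177.5, 191. ,  32. ,  23. ]), 'side': array([276. , 264.5,  33. ,  26. ])}
scene pot 0.86 [180.4 204.2  34.2  31.8]
scene bail_grip 0.69 [179.6 208.5  15.7   5.4]
scene mat 0.78 [184.2 212.7  48.4  31.5]
side pot 0.59 [281.1 275.2  37.2  42. ]
side bail_grip 0.63 [291.6 263.2  12.2  27.1]
side mat 0.61 [268.9 286.1  54.2  43.9]
wrist red [[204, 154, 105, 102, 7528]]
pred 0.096 [258.1 204.2 107.1 101.8]
pred 0.101 [258.1 206.2 109.2 103.6]
```

Request:
send_rows(
  motion=[
    [[-0.001,0,0],[0,0,0]],
    [[0,0,0],[0,0,0]],
    [[0,0,0],[0,0,0]],
    [[0,0,0],[0,0,0]],
    [[0,0,0],[0,0,0]],
    [[0,0,0],[0,0,0]],
    [[0,0,0.007],[0,0,0]],
    [[0,0,0.007],[0,0,0]],
    [[0,0,0.007],[0,0,0]],
    [[0,0,0.006],[0,0,0]],
    [[0,0,0],[0,0,0]],
    [[0,0,0],[0,0,0]],
  ],
  fingers=0,
)

```text
time: 36.92
ee_pos: [0.4965, -0.2258, 0.1036]
eef_rot: [-0.001, 1.0, 0.003, -0.004]
force: [0.9, 0.4, -0.1]
width: 0.001
```

```bash
python3 -c "
from h import *
tgt([.5005,-.2285,.099],90)"
```

```text
t 36.92 pos [ 0.4965 -0.2258  0.1036] shift [-0.0041 -0.0027  0.0046] turn [ 0.31 -0.41  0.12] F [ 0.9  0.4 -0.1] w 0.001
```

Request:
send_rows(
  motion=[
    [[-0.004,-0.003,0],[0.3,-0.4,0]],
    [[0,0,0.001],[0,0,0]],
    [[0,0,0.002],[0,0,0]],
    [[0,0,0.002],[0,0,0]],
  ],
)

```text
time: 37.25
ee_pos: [0.5014, -0.2294, 0.0987]
eef_rot: [-0.001, 1.0, -0.0, 0.001]
force: [0.1, -0.3, 0.4]
width: 0.0005
```

Request:
send_rows(
  motion=[
    [[0,0,0.002],[0,0,0]],
    [[0,0,0.002],[0,0,0]],
  ],
)

```text
time: 37.42
ee_pos: [0.5016, -0.2296, 0.0947]
eef_rot: [-0.001, 1.0, -0.001, 0.001]
force: [-0.3, -1.0, -0.4]
width: 0.0003
```

Request:
send_rows(
  motion=[
    [[0,0,0.002],[0,0,0]],
  ],
)

```text
time: 37.5
ee_pos: [0.502, -0.2299, 0.0937]
eef_rot: [-0.001, 1.0, -0.001, 0.001]
force: [-4.9, 2.1, 18.4]
width: 0.0008
```

Request:
send_rows(
  motion=[
    [[0.002,0,0.003],[0,0,0]],
  ],
)

```text
time: 37.58
ee_pos: [0.5019, -0.23, 0.0936]
eef_rot: [-0.001, 1.0, -0.001, 0.003]
force: [-2.4, 8.4, 26.5]
width: 0.0008
```

Request:
send_rows(
  motion=[
    [[0.001,0,0.0035],[0,0,0]],
  ],
)

```text
time: 37.67
ee_pos: [0.5026, -0.2303, 0.0938]
eef_rot: [-0.001, 1.0, -0.002, 0.005]
force: [-6.7, 5.6, 24.3]
width: 0.0006
```

Request:
send_rows(
  motion=[
    [[0,0,-0.005],[0,0,0]],
    [[0,0,-0.01],[0,0,0]],
    [[0,0,-0.02],[0,0,0]],
    [[0,0,-0.025],[0,0,0]],
    [[0,0,-0.025],[0,0,0]],
    [[0,0,-0.025],[0,0,0]],
    [[0,0,-0.025],[0,0,0]],
    [[0,0,-0.02],[0,0,0]],
    [[0,0,0],[0,0,0]],
  ],
)

```text
time: 38.42
ee_pos: [0.4998, -0.229, 0.2579]
eef_rot: [-0.001, 1.0, -0.001, 0.004]
force: [0.5, -1.0, 1.0]
width: 0.0004
```

```bash
cat >> chk.py <<'E'
# blue seal visible? bright-blue pixels below flange; flange tilt from pca of red in wrist
b=(hsv[...,0]>100)&(hsv[...,0]<130)&(hsv[...,1]>120); print("wrist blue",b.sum())
for c,v in cs.items():
    h=cv2.cvtColor(v["pixels"],cv2.COLOR_RGB2HSV); u,vv=proj(v,[.5,-.228,.097])[0]
    s=h[int(vv)-5:int(vv)+22,int(u)-20:int(u)+20]; print(c,"blue below flange",((s[...,0]>100)&(s[...,0]<135)&(s[...,1]>90)).sum())
    k=h[225-20:250,222:268] if c=="side" else h[160:200,295:340]; print(" (ref unsealed lid blue)",((k[...,0]>100)&(k[...,0]<135)&(k[...,1]>90)).sum())
    g=box(proj(v,np.vstack([cyl(*r.x[:2],.047,.096,.102)])));print(c,"pred home flange",g.round(1))
# neighbours
for n in("tape","bottle_w","bottle_a","brush_cup","sand_block","neck_block","jar"):
    print(n,[(c,round(float(d["p"]),2),np.round(d["box"]).astype(int).tolist()) for c in cs for d in arm.cut_out(n,c)[:1]])
E
python3 chk.py
```

```text
t 38.42 pos [ 0.4998 -0.229   0.2579] shift [0.0027 0.002  0.1803] turn [-0.15  0.47  0.14] F [ 0.5 -1.   1. ] w 0.0004
flange underside [ 0.501  -0.228   0.0956] [-0.1   0.08 -0.1  -0.07] {'scene': array([177.5, 190.5,  32. ,  22. ]), 'side': array([276. , 264.5,  33. ,  26. ])}
scene pot 0.6 [178.3 205.9  34.8  28.4]
scene bail_grip 0.67 [408.6 186.9  23.1  20.6]
scene mat 0.59 [183.8 211.8  49.4  30.8]
side pot 0.97 [279.2 271.9  43.2  42.9]
side bail_grip 0.49 [291.9 264.   18.8  26. ]
side mat 0.57 [269.6 286.8  49.8  46.3]
wrist red [[221, 136, 74, 74, 3789]]
pred 0.096 [258.6 172.3  74.5  73. ]
pred 0.101 [258.6 173.2  75.5  73.9]
wrist blue 298
scene blue below flange 0
 (ref unsealed lid blue) 8
scene pred home flange [177.4 190.5  31.8  23.7]
side blue below flange 0
 (ref unsealed lid blue) 0
side pred home flange [275.9 264.3  33.6  27.7]
tape [('scene', 0.84, [246, 231, 35, 70]), ('side', 0.78, [284, 204, 30, 57])]
bottle_w [('scene', 0.68, [316, 272, 22, 47]), ('side', 0.8, [348, 241, 24, 37])]
bottle_a [('scene', 0.68, [316, 272, 22, 47]), ('side', 0.8, [348, 241, 24, 37])]
brush_cup [('scene', 0.76, [102, 194, 36, 41]), ('side', 0.97, [316, 342, 31, 51])]
sand_block [('scene', 0.84, [408, 189, 22, 20]), ('side', 0.66, [164, 151, 17, 28])]
neck_block [('scene', 0.66, [268, 185, 31, 18]), ('side', 0.61, [206, 236, 27, 35])]
jar [('scene', 0.66, [265, 277, 21, 36]), ('side', 0.51, [307, 189, 13, 18])]
```

```bash
python3 -c "
from bench import arm
print(arm.job_done())"
```

```text
the job is handed in; nothing more can be done
None
```

I handed in the job at 38.4 s on the robot clock, and my last checks show it done as asked. No verdict was reported, and I had used all 12 picture views, so those checks are measurements only.

I lifted the glue pot by its bail, set it on the cork mat and let go. I swung the bail down to its +x side, then fitted the small red lid and pressed it home.

**Problems on the way**
- **Missed first grasp:** the visible fingertips sat about 33 mm above the reported TCP, so the gripper closed above the bar. I allowed for this offset afterwards.
- **First lid press:** at about 33 N the tool drifted sideways about 7 mm. I released the lid and pressed again with closed fingers on top of the knob.

**Last checks**
- **Lid:** the flange underside measures 95.6 mm above the bench, against a rim height of about 96 mm. No blue seal shows in the fixed cameras, and the tool stopped sinking at about 26 N. The lid's levelness was not measured separately.
- **Seal check:** it is weak. In one camera the unpressed reference lid showed no blue either, and the wrist view still had some blue pixels I did not trace.
- **Pot:** about 9 mm from the mat's centre, with the whole foot on the cork.
- **Bail:** about 1.55 rad just before the lid went on. In the last scan the scene camera's match was a different object, so only earlier readings support this.
- **Other things on the bench:** the tape, cup, jar, blocks and white bottle were where I first saw them. The networks do not tell the two bottles apart, so the tan one was confirmed in the side camera only.
- **Arm:** clear of everything.

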